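Pack the clamping kit into the hinged case

ROBOT

A 7-joint arm with a two-finger parallel gripper is mounted at the origin on a cart in front of the work surface, level with it; the furniture and walls round the work are solid. World frame = base frame: x ahead of the robot, y to its left, z up, the work surface at z = 0. Lengths are in m, angles in rad, forces in N, time in s.
With the tool pointing down it reaches from about 0.425 to 0.925 m from the base axis. Payload 6.8 kg.
Tool frame: the origin (TCP) lies at the very end of the fingers, on their centre line; the grasp point (between the pads) lies 19 mm behind it; z points along the fingers, x is the direction in which the jaws open and shut, and the axes are right-handed (so a half turn about z gives the same grasp; the last joint's range is limited). The gripper opens to 85 mm and grips with 20 to 120 N. Pads are 22 mm wide; open, the fingers measure 114 mm over their backs; the gripper's body (76 mm by 85 mm) begins 54 mm behind the grasp point. The pads swing forward as they close: fully open they stand 13 mm farther back than shut.
Start: joints at [1.223, 0.477, 0.022, 1.555, -0.011, 1.109, -0.083], TCP at [0.16, -0.656, 0.202] pointing down, gripper open.
Joint ranges: [-2.96, 2.96], [-0.34, 2.1], [-1.41, 1.46], [0.24, 2.44], [-1.37, 4.51], [0.17, 1.92], [-2.96, 2.96]. Speed limits (rad/s): [2.39, 2.39, 3.14, 3.14, 3.14, 3.14, 3.14].

INTERFACE

Orientations are given as a rotation vector (axis times angle).
In Python, from bench import get_obs, imaging, hand_in gives the robot as it stands.
- The arm moves only by the tool send_rows, never from a script. Its argument "motion" is a list of rows, each an object with "dp": the shift along the world's x, y, z in m, a list of three; "rot": the turn, a rotation vector about the world's x, y, z in rad, a list of three; "grip": the finger opening in m, from 0 to 0.0854. In form: [{"dp": [dx, dy, dz], "rot": [ax, ay, az], "grip": grip}, ...]. A call has 1 to 20 rows; each row shifts and turns the pose as measured when the row begins; what a row does not reach is not made up. A row lasts 1/8 s, in which the tool goes at most 62.5 mm and 10.7 degrees, less where a joint would pass 70% of its speed; a pose out of reach is approached as far as the arm can. A call is refused whole if a number of a shift passes 0.0625 or a number of a turn 0.188, either way. A call with a gripper value outside its range is refused whole. The fingers move at their own pace and stop on an object; "grip_force" is the grip in N (left out, the last holds). Time passes only in rows, so rows that do not move let the fingers close. It gives the time, the measured TCP pose, the force and the opening at its end, in the units of the state.
- get_obs(): the state, without advancing time (a new reading comes with each control period).
- imaging.grab_frame(name): name is "side" or "top" or "wrist"; returns a dict with "img" (384x512x3 uint8, red, green, blue), "fx", "fy", "cx", "cy" (pixels), "R" (3x3) and "t" (3): a world point X has camera coordinates R X + t. Camera axes: x right, y down, z forward; pixel columns grow to the right and rows downward; lengths in m; the calibration is good to about 2 mm. A picture is of the moment at which its call begins. There is no depth.
- hand_in(): hands the job in, once; it reports no verdict.
The state is a dict: "clock": time; "joints": joint angles; "qvel": joint speeds; "tau": joint torques, N m; "tcp_pos": TCP position; "orientation": TCP orientation; "contact_force": force on the tool from outside, world axes, zero at the start; "moment": the same for the moment, N m; "grip_width": finger opening in m.
Only numpy, scipy, OpenCV 4.12 (cv2) and the standard library are available. Lean on these libraries where they do the work, as an engineer would, in place of code of your own. Each camera call takes 0.05 s, during which the arm holds its last target. There are 200 camera calls.

TASK

Open the plywood carrying case, flip up the lid stay on its side and let the lid rest on it, so that the lid stands propped open by itself with your hand off it. With the lid propped, lay every spring clamp and wooden clamping block that is on the bench inside the case; then take the lid off its stay, fold the stay down flat again and close the case so that the two halves meet edge to edge all round. Leave the other things on the bench where they are.

Things in the scene. Friction and masses are not known exactly. Their poses are not given: they have to be found in the camera images.
- case_floor (a point): Plywood carrying case fixed on the bench, 170 mm front to back, 180 mm wide, walls 8 mm; lower half 58 mm high, upper half (lid) 38 mm, hinged along the back. This point is the centre of the inner floor, 9 mm above the bench. Its axes: x to the back (from handle to hinge, roughly to the robot's left), y to the side with the stay (towards the robot), z up. The inside is 154 mm (x) by 164 mm (y).
- lid_hinge (a point): Middle of the hinge axis: 85 mm behind case_floor (its +x) and at rim height, 58 mm above the bench. The axis runs along the case's y.
- lid_handle (a point): Middle of the round bar handle in front of the lid: 12 mm thick, 110 mm long along the case's y, on two posts, 40 mm out from the lid's front face. With the lid shut it lies 210 mm in front of the hinge axis and 12 mm above it (70 mm above the bench); it moves with the lid on an arc about the hinge axis, and the round bar may turn between the fingers.
- stay_pivot (a point): Pivot of the lid stay on the outside of the lower half's side wall (case +y): 135 mm in front of the hinge axis, 28 mm below it, 97 mm from the middle.
- stay_peg (a point): Finger peg of the stay, a round black bar 14 mm thick and 44 mm long that sticks out from the stay along the case's +y; this point is 23 mm along it, 123 mm to the side of the case's middle, 80 mm from the pivot. Folded, it lies straight behind the pivot (towards the hinge) at the same height, 30 mm above the bench; it moves on an arc about the pivot, up and to the front.
- case_lid (a joint): Angle of the lid, rad: 0 shut (edge to edge), 1.62 fully open, where it leans back against its stop by its own weight. Left anywhere below about 1.40 it falls until it meets the stay or shuts; left above about 1.50 it leans back to its stop. Propped on the raised stay it rests at about 1.36. Moving it takes under 8 N at the handle.
- lid_stay (a joint): Angle of the stay, rad: 0 folded, pointing back along the side wall; 0.78 raised, at its stop. Tight pivot: stays where left (1 to 2 N at the peg). Its notched end carries a steel lug on the lid's side, 95 mm from the hinge. It passes the lug only with the lid at its back stop. Stay raised, the lid lowered settles in the notch; to fold the stay first put the lid back to its stop.
- clamp_1_mid (a point): Spring clamp, black, lying flat: a wedge about 105 mm long, 18 mm thick, wider at its two handles (about 55 mm) than at its jaws (about 15 mm), about 45 mm across at this point, which is near its pivot, half-way up and good to grip across. Site axes: y along the clamp from jaws to handles, x across it, z up. None when absent.
- block_1_mid (a point): Clamping block: plain wooden block 95 x 28 x 19 mm lying flat. Site at its centre; y along its 95 mm length, x across its 28 mm width, z up. None when absent.
- clamp_2_mid (a point): Spring clamp, black, lying flat: a wedge about 105 mm long, 18 mm thick, wider at its two handles (about 55 mm) than at its jaws (about 15 mm), about 45 mm across at this point, which is near its pivot, half-way up and good to grip across. Site axes: y along the clamp from jaws to handles, x across it, z up. None when absent.
- block_2_mid (a point): Clamping block: plain wooden block 95 x 28 x 19 mm lying flat. Site at its centre; y along its 95 mm length, x across its 28 mm width, z up. None when absent.
- masking_tape: Bystander: roll of masking tape, 96 mm across, 25 mm high, origin under its middle.
- tape_measure: Bystander: tape measure standing on its base, 62 mm high, origin under its middle.
Things that resemble listed ones, but are neither listed nor needed, are in the scene too. What is shaped like the part that bears clamp_1_mid but purple is not meant.

How it is judged:
On the way, in this order (a step that is already met when the one before it is completed fails the run):
1. the lid rests on its raised stay, untouched by the robot (value of joint case_lid between 1.27 and 1.41 rad and value of joint lid_stay above 0.7 rad and velocity of joint case_lid between -0.05 and 0.05 rad/s and contact force between each of the fingers, the arm and anything else below 0.2 N), for 0.5 s.
2. every clamp and block present lies inside the case while the lid is still propped, and is let go (value of joint case_lid between 1.27 and 1.41 rad and value of joint lid_stay above 0.7 rad and x of clamp_1_mid in the frame of case_floor between -0.077 and 0.077 m and y of clamp_1_mid in the frame of case_floor between -0.082 and 0.082 m and z of clamp_1_mid in the frame of case_floor between 0 and 0.07 m and x of block_1_mid in the frame of case_floor between -0.077 and 0.077 m and y of block_1_mid in the frame of case_floor between -0.082 and 0.082 m and z of block_1_mid in the frame of case_floor between 0 and 0.07 m and x of clamp_2_mid in the frame of case_floor between -0.077 and 0.077 m and y of clamp_2_mid in the frame of case_floor between -0.082 and 0.082 m and z of clamp_2_mid in the frame of case_floor between 0 and 0.07 m and x of block_2_mid in the frame of case_floor between -0.077 and 0.077 m and y of block_2_mid in the frame of case_floor between -0.082 and 0.082 m and z of block_2_mid in the frame of case_floor between 0 and 0.07 m and contact force between each of the fingers, the arm and anything else below 0.2 N), for 0.3 s.
At the end, for the whole second after the job is handed in: The lid is shut (within 0.03 rad, about 5 mm at the front edge), the stay is folded down (within 0.1 rad) and every clamp and block present is inside the case (its centre within the inner walls and at most 79 mm above the bench) (value of joint case_lid below 0.03 rad and value of joint lid_stay below 0.1 rad and x of clamp_1_mid in the frame of case_floor between -0.077 and 0.077 m and y of clamp_1_mid in the frame of case_floor between -0.082 and 0.082 m and z of clamp_1_mid in the frame of case_floor between 0 and 0.07 m and x of block_1_mid in the frame of case_floor between -0.077 and 0.077 m and y of block_1_mid in the frame of case_floor between -0.082 and 0.082 m and z of block_1_mid in the frame of case_floor between 0 and 0.07 m and x of clamp_2_mid in the frame of case_floor between -0.077 and 0.077 m and y of clamp_2_mid in the frame of case_floor between -0.082 and 0.082 m and z of clamp_2_mid in the frame of case_floor between 0 and 0.07 m and x of block_2_mid in the frame of case_floor between -0.077 and 0.077 m and y of block_2_mid in the frame of case_floor between -0.082 and 0.082 m and z of block_2_mid in the frame of case_floor between 0 and 0.07 m); the robot touches nothing.
It fails at once if a bystander (masking tape) is pushed more than 4 cm away (distance of masking_tape from where it was at the start of the episode above 0.04 m).
It fails at once if a bystander (tape measure) is pushed more than 4 cm away (distance of tape_measure from where it was at the start of the episode above 0.04 m).
Of clamp_1, block_1, clamp_2, block_2 only 2 to 3 are there at a start; the rules pass over those that are not, and their reading is None.
At some moment in a run one of clamp_1, block_1, clamp_2, block_2 may be knocked a few centimetres aside while the robot is not near it.
Once in a run the grip may slacken for a moment while it holds something.
It also fails if it takes over 210 s, if anything falls off the work surface, if the arm or the gripper's body presses on something with over 40 N, if the wrist force passes 120 N, or if a joint passes its speed limit or range.

## Working session

There is one attempt and no reset: what is moved stays moved. The work goes in short steps, Python scripts to look and compute and a tool call to move; the robot and the scene stay as the last step left them, time stands still between calls to the robot, and variables do not carry over. Pictures are saved under pics/ and viewed, about 12 in all and at most 16, crops included, and the job is handed in when it is done.

Besides the shell and the picture viewer there is one more tool, called after ">>>" by a JSON object that holds its "method" and its "body". send_rows: Moves the arm, as the interface text tells. Its arguments: {"type":"object","properties":{"motion":{"type":"array","items":{"type":"object","properties":{"dp":{"type":"array","items":{"type":"number"}},"rot":{"type":"array","items":{"type":"number"}},"grip":{"type":"number"}}}},"grip_force":{"type":"number"}},"required":["motion"]}

```bash
ls; mkdir -p pics
cat > h.py <<'E'
import numpy as np, cv2, json
from bench import get_obs, imaging, hand_in
def grab(n, name, crop=None, s=1.5):
    f=imaging.grab_frame(n); im=cv2.cvtColor(f['img'],cv2.COLOR_RGB2BGR)
    cv2.imwrite(f'pics/{name}_raw.png',im)
    json.dump({k:np.asarray(f[k]).tolist() for k in ('fx','fy','cx','cy','R','t')},open(f'pics/{name}.json','w'))
    show(name,name,crop,s)
def show(name,out,crop=None,s=1.5):
    im=cv2.imread(f'pics/{name}_raw.png')
    if crop: a,b,c,d=crop; im=im[b:d,a:c]
    cv2.imwrite(f'pics/{out}.png',cv2.resize(im,None,fx=s,fy=s,interpolation=cv2.INTER_CUBIC))
def cam(name): 
    c=json.load(open(f'pics/{name}.json')); return {k:np.array(v) for k,v in c.items()}
def px2w(name,u,v,z):
    c=cam(name); R,t=c['R'],c['t']; d=R.T@np.array([(u-c['cx'])/c['fx'],(v-c['cy'])/c['fy'],1]); o=-R.T@t
    return o+d*(z-o[2])/d[2]
def w2px(name,X):
    c=cam(name); p=c['R']@np.array(X)+c['t']; return np.array([c['fx']*p[0]/p[2]+c['cx'],c['fy']*p[1]/p[2]+c['cy']])
E
python3 - <<'E'
from h import *
grab('top','top0'); grab('side','side0'); o=get_obs()
for k,v in o.items(): print(k,np.round(v,3))
for n in('top0','side0'):
    c=cam(n); print(n,c['fx'],-c['R'].T@c['t'],c['R'].round(2).tolist())
E
```

```text
pics
clock 0.1
joints [ 1.223  0.478  0.022  1.556 -0.011  1.109 -0.083]
qvel [-0.001 -0.002  0.001 -0.001  0.001 -0.    -0.   ]
tau [ 5.0000e-03 -5.9775e+01  1.6140e+00 -2.8195e+01  1.3000e-02  5.0000e-03
  0.0000e+00]
tcp_pos [ 0.16  -0.655  0.202]
orientation [-2.471e+00  1.939e+00  2.000e-03]
contact_force [-0.061 -0.828 -0.218]
moment [-0.013 -0.064 -0.041]
grip_width 0.086
top0 360.1733335249003 [0.33251451 0.10962563 1.14756013] [[-0.0, -1.0, 0.0], [-0.98, 0.0, -0.19], [0.19, -0.0, -0.98]]
side0 369.9566953572048 [ 0.40774032 -0.63141693  0.76126862] [[0.99, -0.14, 0.01], [-0.09, -0.67, -0.74], [0.11, 0.73, -0.67]]
```

View pics/top0.png

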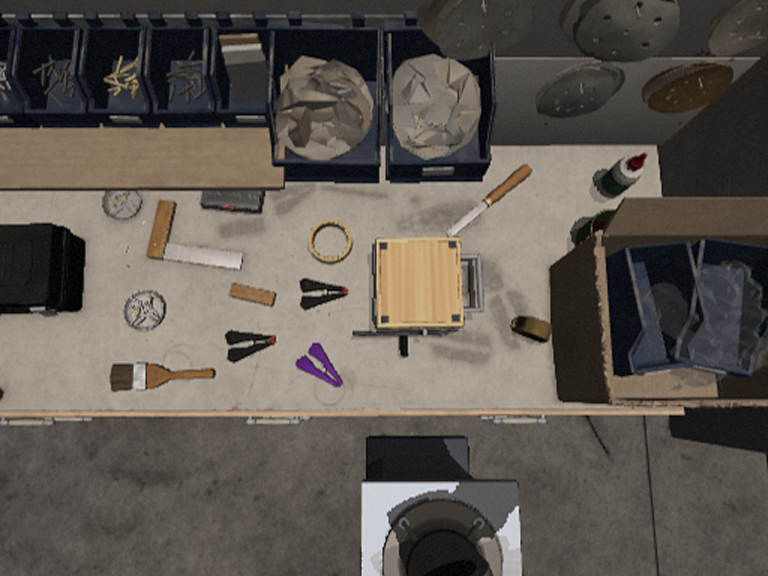

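View pics/side0.png

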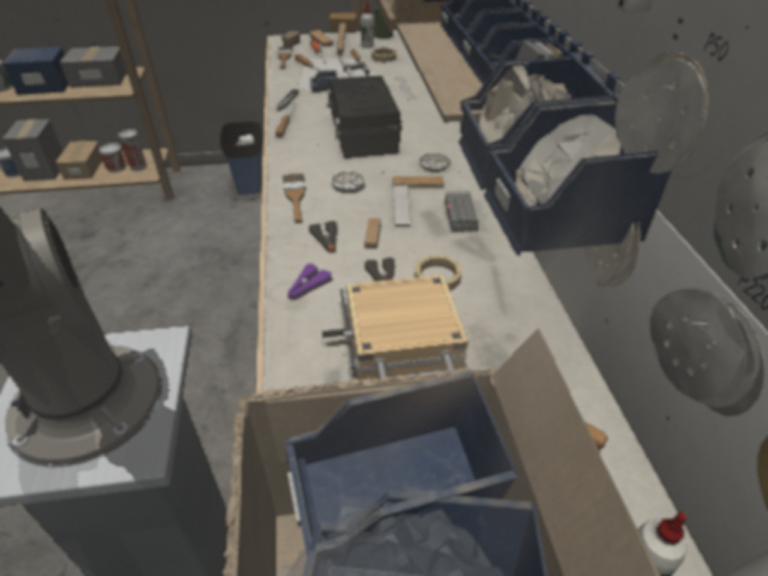

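Run:
```python
from h import *
show('top0','crop0',(140,120,340,270),4)
```

```text
(no output)
```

View pics/crop0.png

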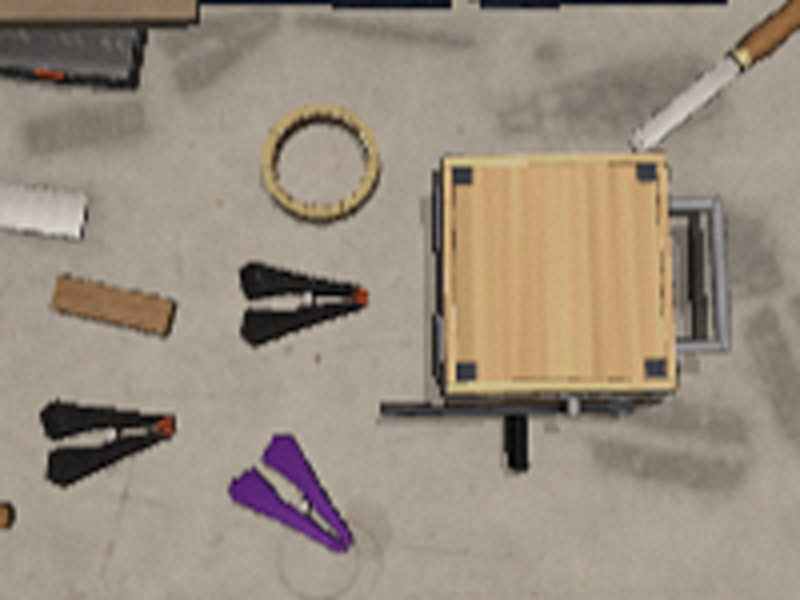

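Run:
```python
from h import *
P=lambda x,y,z:px2w('top0',140+x/4,120+y/4,z)
for n,x,y,z in [('TL',443,155,.096),('TR',666,153,.096),('BR',677,388,.096),('BL',447,392,.096),('h1',719,200,.07),('h2',727,350,.07),('pegroot',516,415,.03),('pegend',517,468,.03),('stayback',382,410,.03),
 ('Ajaw',366,297,.009),('Ah1',245,275,.009),('Ah2',250,335,.009),('Bjaw',174,427,.009),('Bh1',45,413,.009),('Bh2',55,478,.009),
 ('bl1',62,275,.019),('bl2',175,305,.019),('bl3',165,335,.019),('bl4',53,305,.019),('tapeL',262,163,.0125),('tapeR',380,163,.0125),('pj',348,545,.009),('ph',282,438,.009),('ph2',232,490,.009)]:
    print(n,P(x,y,z).round(4))
s=lambda x,y,z:px2w('side0',x/1.5,y/1.5,z)
for n,x,y,z in[('sTL',347,283,.096),('sTR',446,280,.096),('sBR',467,346,.096),('sBL',359,358,.096),('sblock',373,233,.019)]: print(n,s(x,y,z).round(4))
```

```text
TL [0.6318 0.1264 0.096 ]
TR [ 0.6331 -0.0423  0.096 ]
BR [ 0.4546 -0.0453  0.096 ]
BL [0.452  0.1233 0.096 ]
h1 [ 0.6029 -0.0858  0.07  ]
h2 [ 0.4863 -0.0878  0.07  ]
pegroot [0.4415 0.0706 0.03  ]
pegend [0.4006 0.0702 0.03  ]
stayback [0.4456 0.1746 0.03  ]
Ajaw [0.5386 0.1895 0.009 ]
Ah1 [0.5568 0.2871 0.009 ]
Ah2 [0.508  0.2818 0.009 ]
Bjaw [0.4347 0.3398 0.009 ]
Bh1 [0.446  0.4421 0.009 ]
Bh2 [0.395  0.4316 0.009 ]
bl1 [0.5552 0.4315 0.019 ]
bl2 [0.5307 0.3405 0.019 ]
bl3 [0.5066 0.3475 0.019 ]
bl4 [0.5309 0.4374 0.019 ]
tapeL [0.6491 0.2752 0.0125]
tapeR [0.6489 0.179  0.0125]
pj [0.3427 0.2013 0.009 ]
ph [0.4258 0.2544 0.009 ]
ph2 [0.3853 0.2927 0.009 ]
sTL [0.4548 0.1278 0.096 ]
sTR [0.635  0.1109 0.096 ]
sBR [ 0.6317 -0.0527  0.096 ]
sBL [ 0.4563 -0.0536  0.096 ]
sblock [0.5347 0.3778 0.019 ]
```

Two black clamps (crop px (310,300) and (110,435)) and one wooden block (115,305) fit the description. The purple clamp at (295,495) is excluded. The case, handle and peg measurements match the given sizes, so I'll start moving.

>>> {"method": "send_rows", "body": {"motion": [{"dp": [0, 0, 0.05], "rot": [0, 0, 0], "grip": 0.085}, {"dp": [0, 0, 0.05], "rot": [0, 0, 0], "grip": 0.085}, {"dp": [0, 0, 0.05], "rot": [0, 0, 0], "grip": 0.085}, {"dp": [0, 0, 0.05], "rot": [0, 0, 0], "grip": 0.085}, {"dp": [0, 0, 0.05], "rot": [0, 0, 0], "grip": 0.085}, {"dp": [0.0275, 0.04, 0], "rot": [0, 0, -0.016], "grip": 0.085}, {"dp": [0.0275, 0.04, 0], "rot": [0, 0, -0.016], "grip": 0.085}, {"dp": [0.0275, 0.04, 0], "rot": [0, 0, -0.016], "grip": 0.085}, {"dp": [0.0275, 0.04, 0], "rot": [0, 0, -0.016], "grip": 0.085}, {"dp": [0.0275, 0.04, 0], "rot": [0, 0, -0.016], "grip": 0.085}, {"dp": [0.0275, 0.04, 0], "rot": [0, 0, -0.016], "grip": 0.085}, {"dp": [0.0275, 0.04, 0], "rot": [0, 0, -0.016], "grip": 0.085}, {"dp": [0.0275, 0.04, 0], "rot": [0, 0, -0.016], "grip": 0.085}, {"dp": [0.0275, 0.04, 0], "rot": [0, 0, -0.016], "grip": 0.085}, {"dp": [0.0275, 0.04, 0], "rot": [0, 0, -0.016], "grip": 0.085}, {"dp": [0.0275, 0.04, 0], "rot": [0, 0, -0.016], "grip": 0.085}, {"dp": [0.0275, 0.04, 0], "rot": [0, 0, -0.016], "grip": 0.04}, {"dp": [0.0275, 0.04, 0], "rot": [0, 0, -0.016], "grip": 0.035}, {"dp": [0.0275, 0.04, 0], "rot": [0, 0, -0.016], "grip": 0.035}], "grip_force": 25}}

```text
clock: 2.48
tcp_pos: [0.5482, -0.0743, 0.4498]
orientation: [-2.218, 2.219, 0.023]
contact_force: [0.3, -0.2, -0.2]
grip_width: 0.0354
```

>>> {"method": "send_rows", "body": {"motion": [{"dp": [-0.0037, -0.0115, -0.05], "rot": [0, 0, 0], "grip": 0.035}, {"dp": [0, 0, -0.055], "rot": [0, 0, 0], "grip": 0.035}, {"dp": [0, 0, -0.055], "rot": [0, 0, 0], "grip": 0.035}, {"dp": [0, 0, -0.055], "rot": [0, 0, 0], "grip": 0.035}, {"dp": [0, 0, -0.055], "rot": [0, 0, 0], "grip": 0.035}, {"dp": [0, 0, -0.04], "rot": [0, 0, 0], "grip": 0.035}, {"dp": [0, 0, -0.03], "rot": [0, 0, 0], "grip": 0.035}, {"dp": [0, 0, -0.02], "rot": [0, 0, 0], "grip": 0.035}, {"dp": [0, 0, -0.02], "rot": [0, 0, 0], "grip": 0.035}, {"dp": [0, 0, -0.015], "rot": [0, 0, 0], "grip": 0.035}, {"dp": [0, 0, 0], "rot": [0, 0, 0], "grip": 0.035}]}}

```text
clock: 3.85
tcp_pos: [0.5409, -0.0801, 0.0392]
orientation: [-2.229, 2.209, 0.032]
contact_force: [0.2, 0.6, -0.6]
grip_width: 0.0351
```

>>> {"method": "send_rows", "body": {"motion": [{"dp": [0, -0.0055, 0.011], "rot": [0, 0, 0], "grip": 0.035}, {"dp": [0, 0, 0], "rot": [0, 0, 0], "grip": 0.02}, {"dp": [0, 0, 0], "rot": [0, 0, 0], "grip": 0.005}, {"dp": [0, 0, 0], "rot": [0, 0, 0], "grip": 0.005}, {"dp": [0, 0, 0], "rot": [0, 0, 0], "grip": 0.005}]}}

```text
clock: 4.47
tcp_pos: [0.543, -0.0864, 0.0539]
orientation: [-2.227, 2.208, 0.025]
contact_force: [-0.4, -1.1, 0.8]
grip_width: 0.005
```

Run:
```python
from h import *
grab('wrist','w1',None,1); grab('side','s1',(190,160,340,260),4)
a=cv2.imread('pics/w1.png'); b=cv2.resize(cv2.imread('pics/s1.png'),None,fx=.47,fy=.47)
a=cv2.resize(a,None,fx=.9,fy=.9); w=max(a.shape[1],b.shape[1])
p=lambda i:cv2.copyMakeBorder(i,0,0,0,w-i.shape[1],0)
cv2.imwrite('pics/c1.png',np.vstack([p(a),p(b)])[:600])
```

```text
(no output)
```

View pics/c1.png

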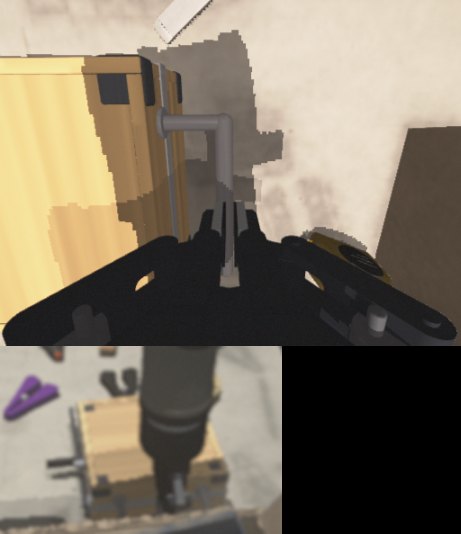

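>>> {"method": "send_rows", "body": {"motion": [{"dp": [0, 0, 0], "rot": [0, 0, 0], "grip": 0.0}, {"dp": [0, 0, 0], "rot": [0, 0, 0], "grip": 0.0}, {"dp": [0, 0, 0], "rot": [0, 0, 0], "grip": 0.0}]}}

```text
clock: 4.95
tcp_pos: [0.5428, -0.0862, 0.0535]
orientation: [-2.227, 2.208, 0.026]
contact_force: [-0.7, -0.0, -0.7]
grip_width: 0.0001
```

Run:
```python
from h import *
grab('wrist','w2',(140,80,400,340),2.3)
for X in [(.60,-.0858,.07),(.5445,-.0855,.07),(.49,-.087,.07),(.543,-.0862,.0535),(.543,-.0862,.0725)]: print(X,((w2px('w2',X)-[140,80])*2.3).round())
c=cam('w2');print(-c['R'].T@c['t'])
```

```text
(0.6, -0.0858, 0.07) [262. 131.]
(0.5445, -0.0855, 0.07) [260. 336.]
(0.49, -0.087, 0.07) [263. 503.]
(0.543, -0.0862, 0.0535) [263. 318.]
(0.543, -0.0862, 0.0725) [262. 345.]
[ 0.6154186  -0.08847939  0.22496569]
```

View pics/w2.png

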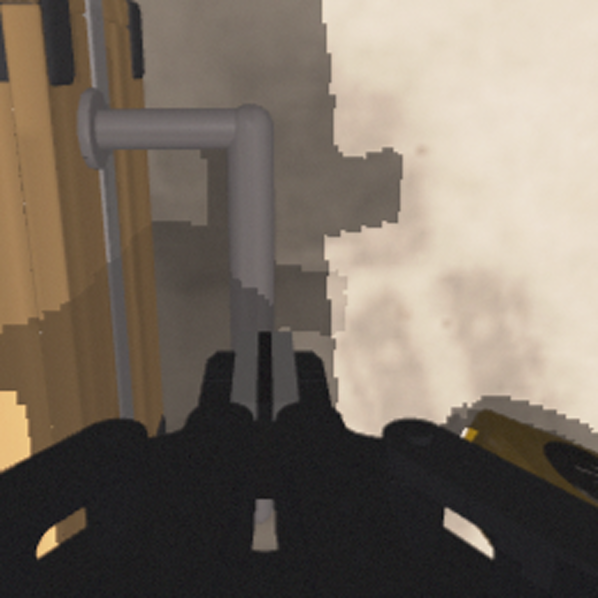

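The fingers closed fully with no bar between them, and in the picture the tips (265,335) hide the bar, so they may be above it. I'll probe gently downward.

>>> {"method": "send_rows", "body": {"motion": [{"dp": [0, 0, -0.006], "rot": [0, 0, 0], "grip": 0.0}, {"dp": [0, 0, -0.004], "rot": [0, 0, 0], "grip": 0.0}, {"dp": [0, 0, 0], "rot": [0, 0, 0], "grip": 0.0}]}}

```text
clock: 5.38
tcp_pos: [0.5432, -0.0862, 0.0471]
orientation: [-2.228, 2.209, 0.024]
contact_force: [-0.8, -0.1, 1.9]
grip_width: 0.0
```

Run:
```python
from h import *
grab('wrist','w3',None,1)
o=get_obs(); print(o['tcp_pos'],o['contact_force'])
from scipy.spatial.transform import Rotation as Ro
Rt=Ro.from_rotvec(o['orientation']).as_matrix(); print(Rt.round(3)); c=cam('w3'); print((c['R']@Rt).round(3).tolist(), (c['R']@o['tcp_pos']+c['t']).round(4), c['fx'])
for d in (0,-.019,-.04): print(d, w2px('w3',o['tcp_pos']+Rt@[0,0,d]).round(), w2px('w3',o['tcp_pos']+Rt@[0,-.011,d]).round(), w2px('w3',o['tcp_pos']+Rt@[0,.011,d]).round())
```

```text
[ 0.54340531 -0.08622434  0.04690758] [-3.67854703  0.12480421 10.2176426 ]
[[ 0.008 -1.    -0.008]
 [-1.    -0.009  0.014]
 [-0.014  0.007 -1.   ]]
[[1.0, -0.001, 0.0], [0.001, 0.959, -0.282], [-0.0, 0.282, 0.959]] [-0.0003  0.0196  0.1853] 267.5519198149356
0 [254. 218.] [254. 203.] [254. 233.]
-0.019 [254. 230.] [254. 213.] [254. 246.]
-0.04 [254. 246.] [254. 228.] [254. 264.]
```

Closed fingers meet something at TCP z 0.047, most likely the bar's top. I'll open, go about 25 mm deeper and close again.

>>> {"method": "send_rows", "body": {"motion": [{"dp": [0, 0.002, 0.012], "rot": [0, 0, 0], "grip": 0.035}, {"dp": [0, 0, 0], "rot": [0, 0, 0], "grip": 0.035}, {"dp": [0, 0, 0], "rot": [0, 0, 0], "grip": 0.035}, {"dp": [0, 0, -0.015], "rot": [0, 0, 0], "grip": 0.035}, {"dp": [0, 0, -0.012], "rot": [0, 0, 0], "grip": 0.035}, {"dp": [0, 0, -0.005], "rot": [0, 0, 0], "grip": 0.035}, {"dp": [0, 0, 0], "rot": [0, 0, 0], "grip": 0.035}, {"dp": [0, 0, 0], "rot": [0, 0, 0], "grip": 0.005}, {"dp": [0, 0, 0], "rot": [0, 0, 0], "grip": 0.0}, {"dp": [0, 0, 0], "rot": [0, 0, 0], "grip": 0.0}, {"dp": [0, 0, 0], "rot": [0, 0, 0], "grip": 0.0}]}}

```text
clock: 6.8
tcp_pos: [0.542, -0.0824, 0.0232]
orientation: [-2.23, 2.207, 0.029]
contact_force: [0.1, 1.7, -3.7]
grip_width: 0.0111
```

>>> {"method": "send_rows", "body": {"motion": [{"dp": [0, 0.0022, 0.0209], "rot": [0, 0, 0], "grip": 0.0}, {"dp": [0, 0.0043, 0.0205], "rot": [0, 0, 0], "grip": 0.0}, {"dp": [0, 0.0063, 0.02], "rot": [0, 0, 0], "grip": 0.0}, {"dp": [0, 0.0083, 0.0193], "rot": [0, 0, 0], "grip": 0.0}, {"dp": [0, 0.0102, 0.0184], "rot": [0, 0, 0], "grip": 0.0}, {"dp": [0, 0.012, 0.0173], "rot": [0, 0, 0], "grip": 0.0}, {"dp": [0, 0.0136, 0.016], "rot": [0, 0, 0], "grip": 0.0}, {"dp": [0, 0.0152, 0.0145], "rot": [0, 0, 0], "grip": 0.0}, {"dp": [0, 0, 0], "rot": [0, 0, 0], "grip": 0.0}]}}

```text
clock: 7.92
tcp_pos: [0.5408, -0.009, 0.1759]
orientation: [-2.23, 2.211, 0.026]
contact_force: [0.4, -1.2, -3.5]
grip_width: 0.0108
```

>>> {"method": "send_rows", "body": {"motion": [{"dp": [0, 0.0169, 0.0125], "rot": [0, 0, 0], "grip": 0.0}, {"dp": [0, 0.0181, 0.0107], "rot": [0, 0, 0], "grip": 0.0}, {"dp": [0, 0.019, 0.0089], "rot": [0, 0, 0], "grip": 0.0}, {"dp": [0, 0.0198, 0.0069], "rot": [0, 0, 0], "grip": 0.0}, {"dp": [0, 0.0204, 0.0049], "rot": [0, 0, 0], "grip": 0.0}, {"dp": [0, 0.0208, 0.0028], "rot": [0, 0, 0], "grip": 0.0}, {"dp": [0, 0.021, 0.0007], "rot": [0, 0, 0], "grip": 0.0}, {"dp": [0, 0, 0], "rot": [0, 0, 0], "grip": 0.0}]}}

```text
clock: 8.93
tcp_pos: [0.539, 0.1306, 0.2275]
orientation: [2.225, -2.212, -0.024]
contact_force: [1.4, -0.2, -2.2]
grip_width: 0.0113
```

>>> {"method": "send_rows", "body": {"motion": [{"dp": [0, 0.009, 0], "rot": [0, 0, 0], "grip": 0.0}, {"dp": [0, 0.004, 0], "rot": [0, 0, 0], "grip": 0.0}, {"dp": [0, 0, 0], "rot": [0, 0, 0], "grip": 0.03}, {"dp": [0, 0, 0], "rot": [0, 0, 0], "grip": 0.03}, {"dp": [0, 0, 0], "rot": [0, 0, 0], "grip": 0.03}, {"dp": [0, 0, 0.03], "rot": [0, 0, 0], "grip": 0.03}, {"dp": [0, 0, 0.04], "rot": [0, 0, 0], "grip": 0.03}, {"dp": [0, -0.02, 0.05], "rot": [0, 0, 0], "grip": 0.03}, {"dp": [-0.02, -0.04, 0], "rot": [0, 0, 0], "grip": 0.03}, {"dp": [-0.04, -0.03, 0], "rot": [0, 0, 0], "grip": 0.03}, {"dp": [-0.04, 0, 0], "rot": [0, 0, 0], "grip": 0.03}, {"dp": [-0.01, 0, 0], "rot": [0, 0, 0], "grip": 0.03}]}}

```text
clock: 10.42
tcp_pos: [0.4266, 0.0493, 0.3518]
orientation: [2.219, -2.221, -0.024]
contact_force: [-0.1, -0.3, 0.7]
grip_width: 0.0301
```

Run:
```python
from h import *
grab('wrist','w4',None,1); grab('top','t4',(140,90,340,270),2.2)
a=cv2.imread('pics/w4.png');b=cv2.imread('pics/t4.png'); a=cv2.resize(a,None,fx=.7,fy=.7)
h=max(a.shape[0],b.shape[0]); p=lambda i:cv2.copyMakeBorder(i,0,h-i.shape[0],0,0,0)
cv2.imwrite('pics/c4.png',np.hstack([p(a),p(b)])); print(get_obs()['tcp_pos'])
for X in [(.42,.0705,.03),(.40,.07,.03)]: print(w2px('w4',X)*.7)
```

```text
[0.42784442 0.04947264 0.35182311]
[171.38794783 106.89307429]
[171.65672087 114.34710288]
```

View pics/c4.png

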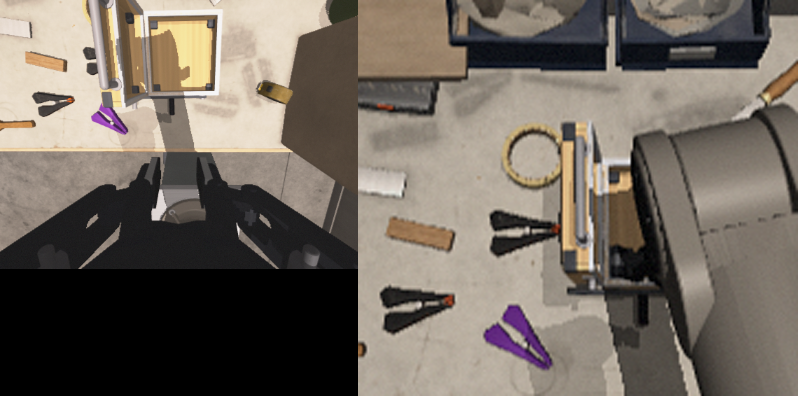

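>>> {"method": "send_rows", "body": {"motion": [{"dp": [-0.002, 0.021, -0.03], "rot": [0, 0, 0], "grip": 0.035}, {"dp": [0, 0, -0.05], "rot": [0, 0, 0], "grip": 0.035}, {"dp": [0, 0, -0.05], "rot": [0, 0, 0], "grip": 0.035}, {"dp": [0, 0, -0.05], "rot": [0, 0, 0], "grip": 0.035}, {"dp": [0, 0, -0.05], "rot": [0, 0, 0], "grip": 0.035}, {"dp": [0, 0, -0.04], "rot": [0, 0, 0], "grip": 0.035}, {"dp": [0, 0, -0.02], "rot": [0, 0, 0], "grip": 0.035}, {"dp": [0, 0, -0.01], "rot": [0, 0, 0], "grip": 0.035}, {"dp": [0, 0, 0], "rot": [0, 0, 0], "grip": 0.035}]}}

```text
clock: 11.65
tcp_pos: [0.4367, 0.074, 0.0426]
orientation: [-2.216, 2.217, 0.023]
contact_force: [-1.0, -3.1, 0.7]
grip_width: 0.035
```

>>> {"method": "send_rows", "body": {"motion": [{"dp": [-0.016, -0.0035, 0.003], "rot": [0, 0, 0], "grip": 0.035}, {"dp": [0, 0, 0], "rot": [0, 0, 0], "grip": 0.035}]}}

```text
clock: 11.9
tcp_pos: [0.4207, 0.0712, 0.0459]
orientation: [-2.216, 2.216, 0.023]
contact_force: [0.2, -0.3, 0.1]
grip_width: 0.035
```

Run:
```python
from h import *
grab('wrist','w5',None,1.2)
o=get_obs(); print(o['tcp_pos'],o['joints'].round(3) if hasattr(o['joints'],'round') else o['joints'],o['contact_force'])
for X in [(.42,.0705,.03),(.40,.07,.03)]: print(w2px('w5',X)*1.2)
```

```text
[0.421792   0.0716095  0.04612733] [ 0.122  0.36  -0.488  2.229  0.264  0.605 -2.128] [ 0.85687074  0.20850291 -0.55710533]
[306.89539757 253.15786276]
[307.61433882 282.27644616]
```

View pics/w5.png

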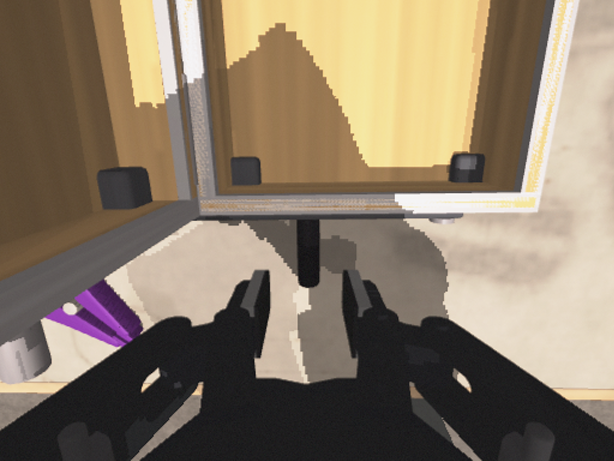

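>>> {"method": "send_rows", "body": {"motion": [{"dp": [0.001, -0.001, -0.018], "rot": [0, 0, 0], "grip": 0.035}, {"dp": [0, 0, -0.015], "rot": [0, 0, 0], "grip": 0.035}, {"dp": [0, 0, -0.01], "rot": [0, 0, 0], "grip": 0.035}, {"dp": [0, 0, -0.007], "rot": [0, 0, 0], "grip": 0.035}, {"dp": [0, 0, 0], "rot": [0, 0, 0], "grip": 0.035}]}}

```text
clock: 12.58
tcp_pos: [0.4251, 0.0721, -0.0045]
orientation: [-2.213, 2.21, 0.019]
contact_force: [-0.6, 1.1, 0.5]
grip_width: 0.0348
```

>>> {"method": "send_rows", "body": {"motion": [{"dp": [-0.003, -0.001, -0.008], "rot": [0, 0, 0], "grip": 0.035}, {"dp": [0, 0, 0], "rot": [0, 0, 0], "grip": 0.02}, {"dp": [0, 0, 0], "rot": [0, 0, 0], "grip": 0.0}, {"dp": [0, 0, 0], "rot": [0, 0, 0], "grip": 0.0}, {"dp": [0, 0, 0], "rot": [0, 0, 0], "grip": 0.0}]}}

```text
clock: 13.2
tcp_pos: [0.4224, 0.0709, -0.0124]
orientation: [-2.213, 2.209, 0.017]
contact_force: [-0.0, -0.6, -2.0]
grip_width: 0.0129
```

>>> {"method": "send_rows", "body": {"motion": [{"dp": [0, -0.0004, 0.008], "rot": [0, 0, 0], "grip": 0.0}, {"dp": [0, -0.0012, 0.0079], "rot": [0, 0, 0], "grip": 0.0}, {"dp": [0, -0.002, 0.0078], "rot": [0, 0, 0], "grip": 0.0}, {"dp": [0, -0.0027, 0.0075], "rot": [0, 0, 0], "grip": 0.0}, {"dp": [0, -0.0035, 0.0072], "rot": [0, 0, 0], "grip": 0.0}, {"dp": [0, -0.0042, 0.0068], "rot": [0, 0, 0], "grip": 0.0}, {"dp": [0, -0.0048, 0.0064], "rot": [0, 0, 0], "grip": 0.0}, {"dp": [0, 0, 0], "rot": [0, 0, 0], "grip": 0.0}]}}

```text
clock: 14.2
tcp_pos: [0.4229, 0.0522, 0.0436]
orientation: [-2.212, 2.206, 0.017]
contact_force: [-0.1, 0.7, 0.4]
grip_width: 0.0132
```

>>> {"method": "send_rows", "body": {"motion": [{"dp": [0, -0.0035, 0.004], "rot": [0, 0, 0], "grip": 0.0}, {"dp": [0, -0.002, 0.002], "rot": [0, 0, 0], "grip": 0.0}, {"dp": [0, 0, 0], "rot": [0, 0, 0], "grip": 0.0}]}}

```text
clock: 14.58
tcp_pos: [0.4228, 0.0475, 0.0495]
orientation: [-2.212, 2.204, 0.019]
contact_force: [1.5, 3.3, -7.1]
grip_width: 0.0128
```

>>> {"method": "send_rows", "body": {"motion": [{"dp": [0, 0, 0], "rot": [0, 0, 0], "grip": 0.035}, {"dp": [0, 0, 0], "rot": [0, 0, 0], "grip": 0.035}, {"dp": [-0.002, 0, 0.03], "rot": [0, 0, 0], "grip": 0.035}, {"dp": [0, 0, 0.05], "rot": [0, 0, 0], "grip": 0.035}, {"dp": [0, 0, 0.055], "rot": [0, 0, 0], "grip": 0.035}, {"dp": [0, 0, 0.055], "rot": [0, 0, 0], "grip": 0.035}, {"dp": [0, 0, 0.055], "rot": [0, 0, 0], "grip": 0.035}, {"dp": [0, 0, 0.055], "rot": [0, 0, 0], "grip": 0.035}, {"dp": [0.04, 0.035, 0], "rot": [0, 0, 0], "grip": 0.035}, {"dp": [0.04, 0.035, 0], "rot": [0, 0, 0], "grip": 0.035}, {"dp": [0.04, 0.03, 0], "rot": [0, 0, 0], "grip": 0.035}, {"dp": [0, 0, 0], "rot": [0, 0, 0], "grip": 0.035}]}}

```text
clock: 16.08
tcp_pos: [0.5394, 0.1426, 0.3616]
orientation: [-2.202, 2.223, 0.011]
contact_force: [-0.2, -0.6, 0.1]
grip_width: 0.0349
```

Run:
```python
from h import *
grab('wrist','w6',None,1.2)
o=get_obs(); print(o['tcp_pos'])
for X in [(.54,.147,.268),(.44,.12,.16)]: print(w2px('w6',X)*1.2)
```

```text
[0.53848541 0.14143189 0.36200655]
[301.79821741 219.6743624 ]
[326.28015786 274.27654897]
```

View pics/w6.png

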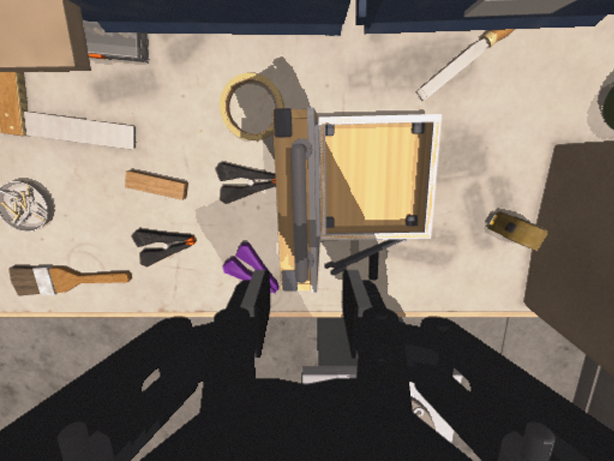

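>>> {"method": "send_rows", "body": {"motion": [{"dp": [0.002, 0.005, -0.04], "rot": [0, 0, 0], "grip": 0.035}, {"dp": [0, 0, -0.04], "rot": [0, 0, 0], "grip": 0.035}, {"dp": [0, 0, -0.03], "rot": [0, 0, 0], "grip": 0.035}, {"dp": [0, 0, -0.02], "rot": [0, 0, 0], "grip": 0.035}, {"dp": [0, 0, 0], "rot": [0, 0, 0], "grip": 0.035}]}}

```text
clock: 16.75
tcp_pos: [0.5372, 0.1396, 0.2302]
orientation: [-2.198, 2.235, 0.001]
contact_force: [0.0, -0.0, 0.9]
grip_width: 0.0347
```

>>> {"method": "send_rows", "body": {"motion": [{"dp": [0.002, 0.006, -0.006], "rot": [0, 0, 0], "grip": 0.035}, {"dp": [0, 0, 0], "rot": [0, 0, 0], "grip": 0.015}, {"dp": [0, 0, 0], "rot": [0, 0, 0], "grip": 0.0}, {"dp": [0, 0, 0], "rot": [0, 0, 0], "grip": 0.0}, {"dp": [0, 0, 0], "rot": [0, 0, 0], "grip": 0.0}]}}

```text
clock: 17.38
tcp_pos: [0.54, 0.1457, 0.2266]
orientation: [-2.196, 2.232, -0.004]
contact_force: [0.6, -0.6, -3.0]
grip_width: 0.0111
```

>>> {"method": "send_rows", "body": {"motion": [{"dp": [0, -0.01, 0.0005], "rot": [0, 0, 0], "grip": 0.0}, {"dp": [0, -0.01, 0.0002], "rot": [0, 0, 0], "grip": 0.0}, {"dp": [0, -0.01, -0.0003], "rot": [0, 0, 0], "grip": 0.0}, {"dp": [0, -0.01, -0.0006], "rot": [0, 0, 0], "grip": 0.0}, {"dp": [0, -0.006, -0.0006], "rot": [0, 0, 0], "grip": 0.0}, {"dp": [0, 0, 0], "rot": [0, 0, 0], "grip": 0.0}]}}

```text
clock: 18.12
tcp_pos: [0.5408, 0.0958, 0.2262]
orientation: [-2.193, 2.233, -0.005]
contact_force: [0.6, 0.7, -2.5]
grip_width: 0.0109
```

>>> {"method": "send_rows", "body": {"motion": [{"dp": [0, -0.003, -0.0005], "rot": [0, 0, 0], "grip": 0.0}, {"dp": [0, -0.002, -0.0005], "rot": [0, 0, 0], "grip": 0.0}, {"dp": [0, 0, 0], "rot": [0, 0, 0], "grip": 0.0}]}}

```text
clock: 18.5
tcp_pos: [0.5409, 0.0944, 0.226]
orientation: [-2.194, 2.226, -0.002]
contact_force: [0.5, 2.4, -2.4]
grip_width: 0.0109
```

>>> {"method": "send_rows", "body": {"motion": [{"dp": [0, 0, 0], "rot": [0, 0, 0], "grip": 0.025}, {"dp": [0, 0, 0], "rot": [0, 0, 0], "grip": 0.03}, {"dp": [0, 0, 0], "rot": [0, 0, 0], "grip": 0.03}, {"dp": [0, 0, 0.03], "rot": [0, 0, 0], "grip": 0.03}, {"dp": [0, 0, 0.04], "rot": [0, 0, 0], "grip": 0.03}, {"dp": [0, 0, 0.05], "rot": [0, 0, 0], "grip": 0.03}, {"dp": [0, 0.03, 0.02], "rot": [0, 0, 0], "grip": 0.05}, {"dp": [0, 0.05, 0], "rot": [0, 0, 0], "grip": 0.07}, {"dp": [0, 0.06, 0], "rot": [0, 0, 0], "grip": 0.085}, {"dp": [0, 0.06, 0], "rot": [0, 0, 0], "grip": 0.085}, {"dp": [0, 0.05, 0], "rot": [0, 0, 0], "grip": 0.085}, {"dp": [0, 0, 0], "rot": [0, 0, 0], "grip": 0.085}]}}

```text
clock: 20.0
tcp_pos: [0.5395, 0.3431, 0.3699]
orientation: [-2.183, 2.247, -0.007]
contact_force: [0.6, -0.5, -0.3]
grip_width: 0.0849
```

Run:
```python
from h import *
grab('wrist','w7',None,1.4)
o=get_obs(); print(o['tcp_pos'])
for X in [(.543,.093,.266),(.5188,.389,.0095)]: print(w2px('w7',X)*1.4)
```

```text
[0.54066925 0.34055861 0.37005263]
[689.46850357 241.04538453]
[325.85261992 225.56619168]
```

View pics/w7.png

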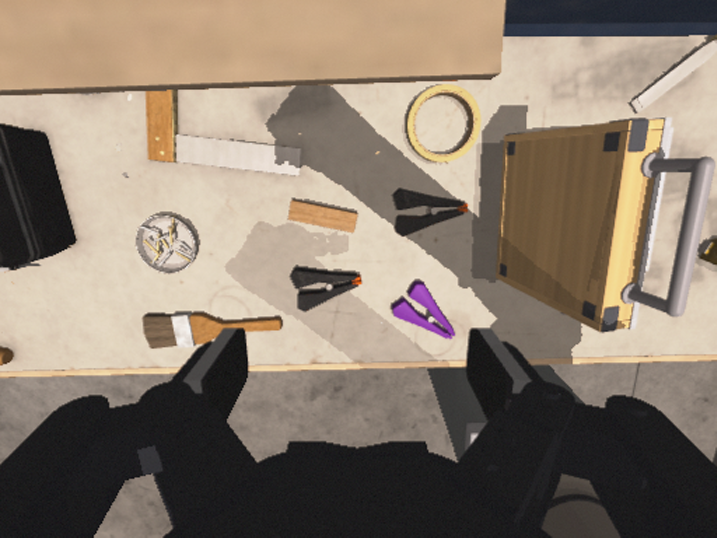

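Run:
```python
from h import *
P=lambda x,y,z:px2w('w7',x/1.4,y/1.4,z)[:2]
b=np.array([P(*p,.019) for p in [(290,199),(357,208),(353,232),(289,222)]]); print('block',b.mean(0).round(4),b.round(3).tolist())
d=(b[0]+b[3]-b[1]-b[2]); print('len dir deg',np.degrees(np.arctan2(d[1],d[0])),np.linalg.norm(d)/2)
for n,j,h1,h2,p in [('A',(466,208),(397,195),(400,228),(430,211)),('B',(362,281),(293,272),(300,303),(330,287))]:
    j,h1,h2,p=[P(*q,.012) for q in (j,h1,h2,p)]; d=(h1+h2)/2-j; print(n,j.round(4),h1.round(4),h2.round(4),'piv',p.round(4),'dir',np.degrees(np.arctan2(d[1],d[0])),np.linalg.norm(d))
print(get_obs()['joints'])
```

```text
block [0.5349 0.3923] [[0.559, 0.436], [0.544, 0.344], [0.51, 0.35], [0.527, 0.44]]
len dir deg 80.11370951966869 0.09237518849723778
A [0.5387 0.19  ] [0.5595 0.2872] [0.5128 0.2828] piv [0.5359 0.2405] dir 91.55187815584723 0.09506851234126158
B [0.4345 0.3391] [0.4513 0.4409] [0.4019 0.434 ] piv [0.4263 0.3873] dir 94.58821128146072 0.098638142570554
[-0.15711087  0.39472773 -0.72001561  1.38417543  0.26490751  1.45000694
 -2.47126662]
```

>>> {"method": "send_rows", "body": {"motion": [{"dp": [-0.001, 0.007, 0], "rot": [0, 0, 0.175], "grip": 0.05}, {"dp": [-0.001, 0.007, 0], "rot": [0, 0, 0.175], "grip": 0.05}, {"dp": [-0.001, 0.007, 0], "rot": [0, 0, 0.175], "grip": 0.05}, {"dp": [-0.001, 0.007, -0.02], "rot": [0, 0, 0.175], "grip": 0.05}, {"dp": [-0.001, 0.007, -0.03], "rot": [0, 0, 0.175], "grip": 0.05}, {"dp": [-0.001, 0.007, -0.03], "rot": [0, 0, 0.175], "grip": 0.05}, {"dp": [-0.001, 0.006, -0.04], "rot": [0, 0, 0.175], "grip": 0.05}, {"dp": [0, 0, -0.04], "rot": [0, 0, 0.167], "grip": 0.05}, {"dp": [0, 0, -0.04], "rot": [0, 0, 0], "grip": 0.05}, {"dp": [0, 0, -0.04], "rot": [0, 0, 0], "grip": 0.05}, {"dp": [0, 0, -0.03], "rot": [0, 0, 0], "grip": 0.05}, {"dp": [0, 0, 0], "rot": [0, 0, 0], "grip": 0.05}]}}

```text
clock: 21.55
tcp_pos: [0.5476, 0.3608, 0.0925]
orientation: [-3.124, 0.312, -0.021]
contact_force: [-0.7, 0.2, -0.4]
grip_width: 0.0502
```

Run:
```python
from h import *
from scipy.spatial.transform import Rotation as Ro
grab('wrist','w8',None,1.2)
o=get_obs(); Rt=Ro.from_rotvec(o['orientation']).as_matrix(); print(o['tcp_pos'],np.degrees(np.arctan2(Rt[1,0],Rt[0,0])),Rt[:,2].round(3),o['joints'])
for d in (0,-.03,-.1): print(w2px('w8',o['tcp_pos']+Rt[:,2]*d)*1.2)
```

```text
[0.54845835 0.36169378 0.09418117] -11.413211901441503 [ 0.016  0.002 -1.   ] [-0.08822143  0.71685403 -0.87913778  1.66189426  0.63323156  1.05524627
 -1.36583668]
[307.37972765 261.7437444 ]
[307.60771092 285.77870125]
[308.72353666 403.41375194]
```

View pics/w8.png

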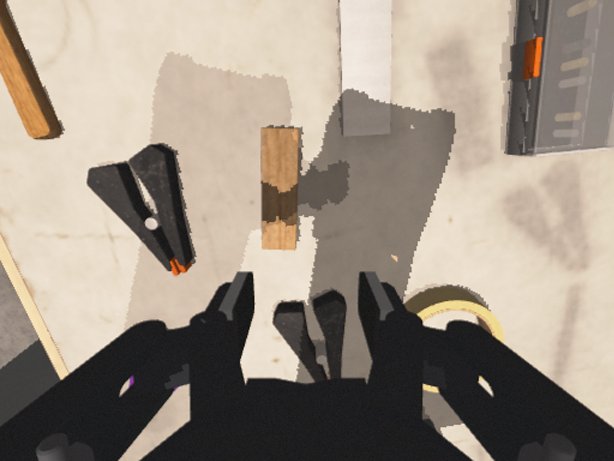

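Run:
```python
from h import *
P=lambda x,y,z:px2w('w8',x/1.2,y/1.2,z)[:2]
b=np.array([P(*p,.019) for p in [(261,128),(300,127),(298,249),(261,249)]]); print('block',b.mean(0).round(4),b.round(3).tolist())
j,h1,h2,p=[P(*q,.012) for q in [(178,270),(90,175),(155,147),(152,224)]]; print('B',j,h1,h2,p)
j,h1,h2=[P(*q,.012) for q in [(330,380),(278,310),(330,295)]]; print('A',h1,h2)
```

```text
block [0.5345 0.3926] [[0.531, 0.441], [0.559, 0.436], [0.539, 0.344], [0.509, 0.35]]
B [0.43454814 0.34322655] [0.39241289 0.43340158] [0.44835833 0.44363534] [0.42632078 0.3862056 ]
A [0.50899086 0.28869717] [0.5566652  0.29378934]
```

>>> {"method": "send_rows", "body": {"motion": [{"dp": [-0.007, 0.016, 0], "rot": [0, 0, 0], "grip": 0.05}, {"dp": [-0.007, 0.015, -0.01], "rot": [0, 0, 0], "grip": 0.05}, {"dp": [0, 0, -0.03], "rot": [0, 0, 0], "grip": 0.05}, {"dp": [0, 0, -0.03], "rot": [0, 0, 0], "grip": 0.05}, {"dp": [0, 0, -0.015], "rot": [0, 0, 0], "grip": 0.05}, {"dp": [0, 0, 0], "rot": [0, 0, 0], "grip": 0.05}]}}

```text
clock: 22.35
tcp_pos: [0.5336, 0.4032, 0.0139]
orientation: [-3.113, 0.306, -0.036]
contact_force: [-0.4, -0.3, 0.6]
grip_width: 0.0499
```

Position is good apart from y, which is 1 cm over. I'll correct it and go down in small steps.

>>> {"method": "send_rows", "body": {"motion": [{"dp": [0.001, -0.01, 0], "rot": [0, 0, 0], "grip": 0.05}, {"dp": [0, 0, -0.015], "rot": [0, 0, 0], "grip": 0.05}, {"dp": [0, 0, -0.012], "rot": [0, 0, 0], "grip": 0.05}, {"dp": [0, 0, -0.005], "rot": [0, 0, 0], "grip": 0.05}, {"dp": [0, 0, 0], "rot": [0, 0, 0], "grip": 0.05}]}}

```text
clock: 22.98
tcp_pos: [0.5361, 0.3934, -0.0177]
orientation: [-3.11, 0.307, -0.04]
contact_force: [-1.1, -1.2, 0.3]
grip_width: 0.0498
```

>>> {"method": "send_rows", "body": {"motion": [{"dp": [-0.001, 0, -0.005], "rot": [0, 0, 0], "grip": 0.05}, {"dp": [0, 0, 0], "rot": [0, 0, 0], "grip": 0.03}, {"dp": [0, 0, 0], "rot": [0, 0, 0], "grip": 0.0}, {"dp": [0, 0, 0], "rot": [0, 0, 0], "grip": 0.0}, {"dp": [0, 0, 0], "rot": [0, 0, 0], "grip": 0.0}], "grip_force": 50}}

```text
clock: 23.6
tcp_pos: [0.5353, 0.3942, -0.0223]
orientation: [-3.109, 0.306, -0.042]
contact_force: [0.2, 1.6, -1.0]
grip_width: 0.0268
```

>>> {"method": "send_rows", "body": {"motion": [{"dp": [0, 0, 0.04], "rot": [0, 0, 0], "grip": 0.0}, {"dp": [0, 0, 0.055], "rot": [0, 0, 0], "grip": 0.0}, {"dp": [0, 0, 0.055], "rot": [0, 0, 0], "grip": 0.0}, {"dp": [0, 0, 0.055], "rot": [0, 0, 0], "grip": 0.0}, {"dp": [0, 0, 0.055], "rot": [0, 0, 0], "grip": 0.0}, {"dp": [0, 0, 0.055], "rot": [0, 0, 0], "grip": 0.0}, {"dp": [0, 0, 0.05], "rot": [0, 0, 0], "grip": 0.0}, {"dp": [0.007, -0.046, 0], "rot": [0, 0, 0.024], "grip": 0.0}, {"dp": [0.007, -0.046, 0], "rot": [0, 0, 0.024], "grip": 0.0}, {"dp": [0.007, -0.046, 0], "rot": [0, 0, 0.024], "grip": 0.0}, {"dp": [0.007, -0.046, 0], "rot": [0, 0, 0.024], "grip": 0.0}, {"dp": [0.007, -0.046, 0], "rot": [0, 0, 0.024], "grip": 0.0}, {"dp": [0.007, -0.046, 0], "rot": [0, 0, 0.024], "grip": 0.0}, {"dp": [0.007, -0.046, 0], "rot": [0, 0, 0.024], "grip": 0.0}, {"dp": [0.007, -0.046, 0], "rot": [0, 0, 0.024], "grip": 0.0}, {"dp": [0, 0, 0], "rot": [0, 0, 0], "grip": 0.0}]}}

```text
clock: 25.6
tcp_pos: [0.5836, 0.0101, 0.3498]
orientation: [-3.13, -0.01, -0.03]
contact_force: [0.1, 0.2, -2.6]
grip_width: 0.0267
```

>>> {"method": "send_rows", "body": {"motion": [{"dp": [0.004, 0.013, -0.02], "rot": [0, 0, 0], "grip": 0.0}, {"dp": [0, 0, -0.05], "rot": [0, 0, 0], "grip": 0.0}, {"dp": [0, 0, -0.05], "rot": [0, 0, 0], "grip": 0.0}, {"dp": [0, 0, -0.05], "rot": [0, 0, 0], "grip": 0.0}, {"dp": [0, 0, -0.05], "rot": [0, 0, 0], "grip": 0.0}, {"dp": [0, 0, -0.04], "rot": [0, 0, 0], "grip": 0.0}, {"dp": [0, 0, 0], "rot": [0, 0, 0], "grip": 0.0}]}}

```text
clock: 26.48
tcp_pos: [0.5804, 0.041, 0.0761]
orientation: [-3.123, -0.041, -0.023]
contact_force: [-0.3, 0.6, -1.0]
grip_width: 0.0266
```

>>> {"method": "send_rows", "body": {"motion": [{"dp": [0.007, -0.017, 0], "rot": [0, 0, 0], "grip": 0.0}, {"dp": [0.001, -0.001, -0.03], "rot": [0, 0, 0], "grip": 0.0}, {"dp": [0.001, -0.002, -0.025], "rot": [0, 0, 0], "grip": 0.0}, {"dp": [0, -0.001, -0.015], "rot": [0, 0, 0], "grip": 0.0}, {"dp": [0, 0, 0], "rot": [0, 0, 0], "grip": 0.0}]}}

```text
clock: 27.1
tcp_pos: [0.5959, 0.0196, 0.0101]
orientation: [-3.123, -0.042, -0.04]
contact_force: [-0.1, 0.0, -0.8]
grip_width: 0.0264
```

>>> {"method": "send_rows", "body": {"motion": [{"dp": [-0.008, 0, -0.005], "rot": [0, 0, 0], "grip": 0.0}, {"dp": [0, 0, -0.01], "rot": [0, 0, 0], "grip": 0.0}, {"dp": [0, 0, 0], "rot": [0, 0, 0], "grip": 0.036}, {"dp": [0, 0, 0], "rot": [0, 0, 0], "grip": 0.036}, {"dp": [0, 0, 0], "rot": [0, 0, 0], "grip": 0.036}, {"dp": [0, 0, 0.03], "rot": [0, 0, 0], "grip": 0.036}, {"dp": [0, -0.003, 0.05], "rot": [0, 0, 0], "grip": 0.036}, {"dp": [0, -0.003, 0.055], "rot": [0, 0, 0], "grip": 0.036}, {"dp": [0, -0.003, 0.055], "rot": [0, 0, 0], "grip": 0.05}, {"dp": [0, -0.003, 0.055], "rot": [0, 0, 0], "grip": 0.06}, {"dp": [0, -0.003, 0.055], "rot": [0, 0, 0], "grip": 0.065}, {"dp": [0, -0.003, 0.05], "rot": [0, 0, 0], "grip": 0.065}]}}

```text
clock: 28.6
tcp_pos: [0.5856, 0.0023, 0.3554]
orientation: [-3.122, -0.047, -0.039]
contact_force: [0.8, -0.2, -0.4]
grip_width: 0.0649
```

>>> {"method": "send_rows", "body": {"motion": [{"dp": [-0.01, 0.047, 0], "rot": [0, 0, 0], "grip": 0.065}, {"dp": [-0.01, 0.047, 0], "rot": [0, 0, 0], "grip": 0.065}, {"dp": [-0.01, 0.047, 0], "rot": [0, 0, 0], "grip": 0.065}, {"dp": [-0.01, 0.047, 0], "rot": [0, 0, 0], "grip": 0.065}, {"dp": [-0.01, 0.047, 0], "rot": [0, 0, 0], "grip": 0.065}, {"dp": [0, 0, -0.05], "rot": [0, 0, 0], "grip": 0.065}, {"dp": [0, 0, -0.05], "rot": [0, 0, 0], "grip": 0.065}, {"dp": [0, 0, -0.05], "rot": [0, 0, 0], "grip": 0.065}, {"dp": [0, 0, -0.05], "rot": [0, 0, 0], "grip": 0.065}, {"dp": [0, 0, 0], "rot": [0, 0, 0], "grip": 0.065}]}}

```text
clock: 29.85
tcp_pos: [0.5342, 0.2468, 0.1603]
orientation: [-3.119, -0.047, -0.066]
contact_force: [-0.3, 0.7, 0.5]
grip_width: 0.0651
```

Run:
```python
from h import *
from scipy.spatial.transform import Rotation as Ro
grab('wrist','w9',None,1.2)
o=get_obs(); Rt=Ro.from_rotvec(o['orientation']).as_matrix(); print(o['tcp_pos'],np.degrees(np.arctan2(Rt[1,0],Rt[0,0])))
print(w2px('w9',(.5355,.2405,.009))*1.2,w2px('w9',(.4263,.387,.009))*1.2)
```

```text
[0.53571929 0.24829347 0.16298218] 1.6922127612520208
[300.74427627 214.84251025] [183.98536595  53.86271816]
```

View pics/w9.png

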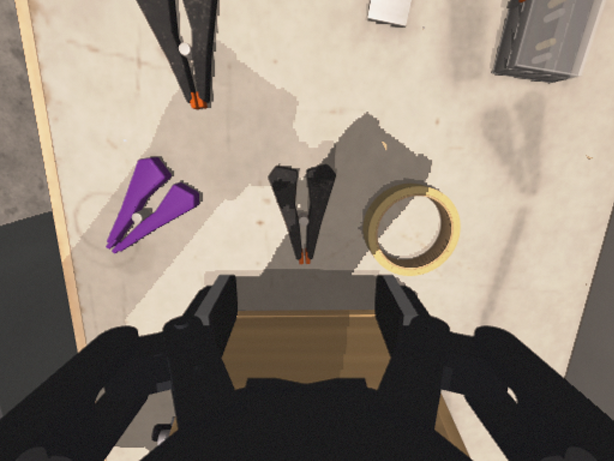

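>>> {"method": "send_rows", "body": {"motion": [{"dp": [0.001, -0.006, -0.03], "rot": [0, 0.04, 0], "grip": 0.065}, {"dp": [0, -0.001, -0.05], "rot": [0, 0, 0], "grip": 0.065}, {"dp": [0, -0.001, -0.05], "rot": [0, 0, 0], "grip": 0.065}, {"dp": [0, 0, -0.02], "rot": [0, 0, 0], "grip": 0.065}, {"dp": [0, 0, 0], "rot": [0, 0, 0], "grip": 0.065}]}}

```text
clock: 30.52
tcp_pos: [0.548, 0.2466, 0.0251]
orientation: [-3.106, -0.04, -0.043]
contact_force: [-0.3, 0.4, 0.2]
grip_width: 0.065
```

>>> {"method": "send_rows", "body": {"motion": [{"dp": [-0.011, -0.003, 0], "rot": [0, 0, 0], "grip": 0.065}, {"dp": [0, 0, -0.02], "rot": [0, 0, 0], "grip": 0.065}, {"dp": [0, 0, -0.015], "rot": [0, 0, 0], "grip": 0.065}, {"dp": [0, 0, -0.008], "rot": [0, 0, 0], "grip": 0.065}, {"dp": [0, 0, 0], "rot": [0, 0, 0], "grip": 0.065}]}}

```text
clock: 31.15
tcp_pos: [0.5393, 0.2453, -0.0153]
orientation: [-3.103, -0.04, -0.054]
contact_force: [0.1, -0.6, 1.5]
grip_width: 0.0647
```

>>> {"method": "send_rows", "body": {"motion": [{"dp": [-0.002, 0, -0.009], "rot": [0, 0, 0], "grip": 0.065}, {"dp": [0, 0, 0], "rot": [0, 0, 0], "grip": 0.05}, {"dp": [0, 0, 0], "rot": [0, 0, 0], "grip": 0.02}, {"dp": [0, 0, 0], "rot": [0, 0, 0], "grip": 0.02}, {"dp": [0, 0, 0], "rot": [0, 0, 0], "grip": 0.02}]}}

```text
clock: 31.78
tcp_pos: [0.5379, 0.2458, -0.0236]
orientation: [-3.103, -0.039, -0.056]
contact_force: [0.1, -0.1, -0.9]
grip_width: 0.0462
```

>>> {"method": "send_rows", "body": {"motion": [{"dp": [0, 0, 0.04], "rot": [0, 0, 0], "grip": 0.02}, {"dp": [0, 0.002, 0.055], "rot": [0, 0, 0], "grip": 0.02}, {"dp": [0, 0.002, 0.055], "rot": [0, 0, 0], "grip": 0.02}, {"dp": [0, 0, 0.055], "rot": [0, 0, 0], "grip": 0.02}, {"dp": [0, 0, 0.055], "rot": [0, 0, 0], "grip": 0.02}, {"dp": [0, 0, 0.055], "rot": [0, 0, 0], "grip": 0.02}, {"dp": [0, 0, 0.05], "rot": [0, 0, 0], "grip": 0.02}, {"dp": [-0.006, -0.046, 0], "rot": [0, 0, 0], "grip": 0.02}, {"dp": [-0.006, -0.046, 0], "rot": [0, 0, 0], "grip": 0.02}, {"dp": [-0.006, -0.046, 0], "rot": [0, 0, 0], "grip": 0.02}, {"dp": [-0.006, -0.046, 0], "rot": [0, 0, 0], "grip": 0.02}, {"dp": [-0.006, -0.046, 0], "rot": [0, 0, 0], "grip": 0.02}, {"dp": [0, 0, 0], "rot": [0, 0, 0], "grip": 0.02}]}}

```text
clock: 33.4
tcp_pos: [0.5012, 0.0124, 0.3517]
orientation: [-3.106, -0.046, -0.053]
contact_force: [0.3, -0.2, -0.4]
grip_width: 0.0461
```

>>> {"method": "send_rows", "body": {"motion": [{"dp": [0.003, 0.004, -0.04], "rot": [0, 0, 0], "grip": 0.02}, {"dp": [0, -0.001, -0.05], "rot": [0, 0, 0], "grip": 0.02}, {"dp": [0, -0.001, -0.05], "rot": [0, 0, 0], "grip": 0.02}, {"dp": [0, -0.001, -0.05], "rot": [0, 0, 0], "grip": 0.02}, {"dp": [0, -0.001, -0.05], "rot": [0, 0, 0], "grip": 0.02}, {"dp": [0, -0.001, -0.03], "rot": [0, 0, 0], "grip": 0.02}, {"dp": [0, 0, 0], "rot": [0, 0, 0], "grip": 0.02}]}}

```text
clock: 34.28
tcp_pos: [0.504, 0.0184, 0.0755]
orientation: [-3.103, -0.056, -0.06]
contact_force: [-0.3, 0.9, -0.6]
grip_width: 0.046
```

>>> {"method": "send_rows", "body": {"motion": [{"dp": [0.005, 0.009, -0.015], "rot": [0, 0, 0], "grip": 0.02}, {"dp": [0, 0, -0.03], "rot": [0, 0, 0], "grip": 0.02}, {"dp": [0, 0, -0.02], "rot": [0, 0, 0], "grip": 0.02}, {"dp": [0, 0, -0.01], "rot": [0, 0, 0], "grip": 0.02}, {"dp": [0, 0, 0], "rot": [0, 0, 0], "grip": 0.02}]}}

```text
clock: 34.9
tcp_pos: [0.5158, 0.0323, 0.0063]
orientation: [-3.101, -0.06, -0.079]
contact_force: [0.5, 0.1, -1.1]
grip_width: 0.046
```

>>> {"method": "send_rows", "body": {"motion": [{"dp": [-0.005, -0.001, -0.008], "rot": [0, 0, 0], "grip": 0.02}, {"dp": [0, 0, -0.007], "rot": [0, 0, 0], "grip": 0.02}, {"dp": [0, 0, 0], "rot": [0, 0, 0], "grip": 0.054}, {"dp": [0, 0, 0], "rot": [0, 0, 0], "grip": 0.054}, {"dp": [0, 0, 0], "rot": [0, 0, 0], "grip": 0.054}, {"dp": [0, 0, 0.03], "rot": [0, 0, 0], "grip": 0.054}, {"dp": [0, -0.003, 0.05], "rot": [0, 0, 0], "grip": 0.054}, {"dp": [0, -0.003, 0.055], "rot": [0, 0, 0], "grip": 0.054}, {"dp": [0, -0.003, 0.055], "rot": [0, 0, 0], "grip": 0.065}, {"dp": [0, -0.003, 0.055], "rot": [0, 0, 0], "grip": 0.065}, {"dp": [0, -0.003, 0.055], "rot": [0, 0, 0], "grip": 0.065}, {"dp": [0, -0.003, 0.05], "rot": [0, 0.045, 0], "grip": 0.065}]}}

```text
clock: 36.4
tcp_pos: [0.5051, 0.013, 0.347]
orientation: [-3.102, -0.062, 0.007]
contact_force: [0.6, -0.0, -0.7]
grip_width: 0.0653
```

>>> {"method": "send_rows", "body": {"motion": [{"dp": [-0.01, 0.046, 0], "rot": [0, 0, 0.011], "grip": 0.065}, {"dp": [-0.01, 0.046, 0], "rot": [0, 0, 0.011], "grip": 0.065}, {"dp": [-0.01, 0.046, 0], "rot": [0, 0, 0.011], "grip": 0.065}, {"dp": [-0.01, 0.046, 0], "rot": [0, 0, 0.011], "grip": 0.065}, {"dp": [-0.01, 0.046, 0], "rot": [0, 0, 0.011], "grip": 0.065}, {"dp": [-0.01, 0.046, 0], "rot": [0, 0, 0.011], "grip": 0.065}, {"dp": [-0.01, 0.046, 0], "rot": [0, 0, 0.011], "grip": 0.065}, {"dp": [-0.01, 0.046, -0.02], "rot": [0, 0, 0.011], "grip": 0.065}, {"dp": [0, 0, -0.05], "rot": [0, 0, 0], "grip": 0.065}, {"dp": [0, 0, -0.05], "rot": [0, 0, 0], "grip": 0.065}, {"dp": [0, 0, -0.05], "rot": [0, 0, 0], "grip": 0.065}, {"dp": [0, 0, -0.03], "rot": [0, 0, 0], "grip": 0.065}, {"dp": [0, 0, 0], "rot": [0, 0, 0], "grip": 0.065}]}}

```text
clock: 38.02
tcp_pos: [0.4107, 0.3871, 0.1369]
orientation: [-3.107, -0.206, 0.027]
contact_force: [0.1, -0.2, -0.2]
grip_width: 0.0646
```

Run:
```python
from h import *
from scipy.spatial.transform import Rotation as Ro
grab('wrist','w10',None,1.2)
o=get_obs(); Rt=Ro.from_rotvec(o['orientation']).as_matrix(); print(o['tcp_pos'],np.degrees(np.arctan2(Rt[1,0],Rt[0,0])),Rt[:,2])
print(w2px('w10',(.4263,.387,.009))*1.2)
```

```text
[0.41130155 0.38805588 0.13833234] 7.602935589320971 [-0.01768073  0.02829802 -0.99944315]
[324.04318976 217.10157812]
```

View pics/w10.png

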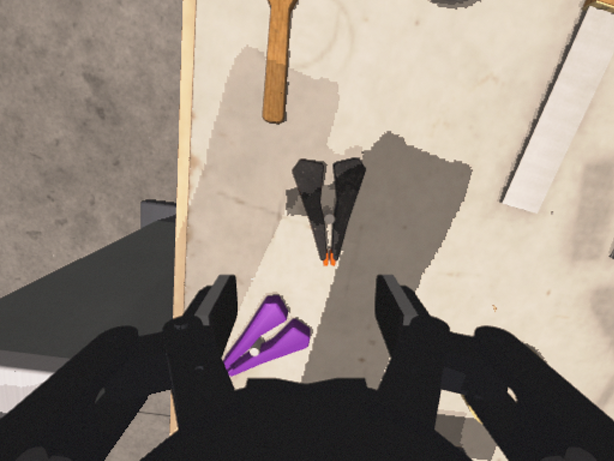

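Run:
```python
from h import *
P=lambda x,y,z:px2w('w10',x/1.2,y/1.2,z)[:2].round(4)
for q in [(329,218),(329,260),(309,162),(349,162),(273,297),(305,330)]: print(P(*q,.01))
```

```text
[0.4311 0.387 ]
[0.4376 0.3446]
[0.4049 0.4367]
[0.4413 0.4416]
[0.3867 0.2967]
[0.4244 0.2634]
```

>>> {"method": "send_rows", "body": {"motion": [{"dp": [0.019, 0.001, -0.02], "rot": [0, 0, 0], "grip": 0.065}, {"dp": [0, 0, -0.05], "rot": [0, 0, 0], "grip": 0.065}, {"dp": [0, 0, -0.045], "rot": [0, 0, 0], "grip": 0.065}, {"dp": [0, 0, 0], "rot": [0, 0, 0], "grip": 0.065}]}}

```text
clock: 38.58
tcp_pos: [0.4347, 0.3931, 0.0289]
orientation: [-3.099, -0.202, 0.01]
contact_force: [0.8, 0.4, 0.7]
grip_width: 0.065
```

>>> {"method": "send_rows", "body": {"motion": [{"dp": [-0.004, -0.003, -0.02], "rot": [0, 0, 0], "grip": 0.065}, {"dp": [0, 0, -0.015], "rot": [0, 0, 0], "grip": 0.065}, {"dp": [0, 0, -0.01], "rot": [0, 0, 0], "grip": 0.065}, {"dp": [0, 0, -0.005], "rot": [0, 0, 0], "grip": 0.065}, {"dp": [0, 0, 0], "rot": [0, 0, 0], "grip": 0.065}]}}

```text
clock: 39.2
tcp_pos: [0.4334, 0.3934, -0.0178]
orientation: [-3.093, -0.201, -0.001]
contact_force: [-0.2, -0.6, -0.5]
grip_width: 0.0651
```

>>> {"method": "send_rows", "body": {"motion": [{"dp": [-0.001, -0.002, -0.006], "rot": [0, 0, 0], "grip": 0.065}, {"dp": [0, 0, 0], "rot": [0, 0, 0], "grip": 0.05}, {"dp": [0, 0, 0], "rot": [0, 0, 0], "grip": 0.02}, {"dp": [0, 0, 0], "rot": [0, 0, 0], "grip": 0.02}, {"dp": [0, 0, 0], "rot": [0, 0, 0], "grip": 0.02}]}}

```text
clock: 39.83
tcp_pos: [0.4328, 0.3921, -0.0225]
orientation: [-3.092, -0.201, -0.003]
contact_force: [-0.9, 0.6, 0.0]
grip_width: 0.0425
```

>>> {"method": "send_rows", "body": {"motion": [{"dp": [0, 0, 0.04], "rot": [0, 0, 0], "grip": 0.02}, {"dp": [0, 0, 0.055], "rot": [0, 0, 0], "grip": 0.02}, {"dp": [0, 0, 0.055], "rot": [0, 0, 0], "grip": 0.02}, {"dp": [0, 0, 0.055], "rot": [0, 0, 0], "grip": 0.02}, {"dp": [0, 0, 0.055], "rot": [0, 0, 0], "grip": 0.02}, {"dp": [0, 0, 0.055], "rot": [0, 0, 0], "grip": 0.02}, {"dp": [0, 0, 0.05], "rot": [0, 0, 0], "grip": 0.02}, {"dp": [0.0145, -0.045, 0], "rot": [0, 0, -0.013], "grip": 0.02}, {"dp": [0.0145, -0.045, 0], "rot": [0, 0, -0.013], "grip": 0.02}, {"dp": [0.0145, -0.045, 0], "rot": [0, 0, -0.013], "grip": 0.02}, {"dp": [0.0145, -0.045, 0], "rot": [0, 0, -0.013], "grip": 0.02}, {"dp": [0.0145, -0.045, 0], "rot": [0, 0, -0.013], "grip": 0.02}, {"dp": [0.0145, -0.045, 0], "rot": [0, 0, -0.013], "grip": 0.02}, {"dp": [0.0145, -0.045, 0], "rot": [0, 0, -0.013], "grip": 0.02}, {"dp": [0.0145, -0.045, 0], "rot": [0, 0, -0.013], "grip": 0.02}, {"dp": [0, 0, 0], "rot": [0, 0, 0], "grip": 0.02}]}}

```text
clock: 41.82
tcp_pos: [0.5457, 0.0171, 0.3524]
orientation: [-3.103, -0.04, -0.005]
contact_force: [0.1, 0.6, -1.0]
grip_width: 0.0423
```

Run:
```python
from h import *
grab('wrist','w11',None,1.2)
print(get_obs()['tcp_pos'])
for X in [(.588,.02,.03),(.51,.03,.025)]: print(w2px('w11',X)*1.2)
```

```text
[0.54498847 0.02001329 0.35281574]
[332.28553048 188.64793776]
[282.21132917 180.51680997]
```

View pics/w11.png

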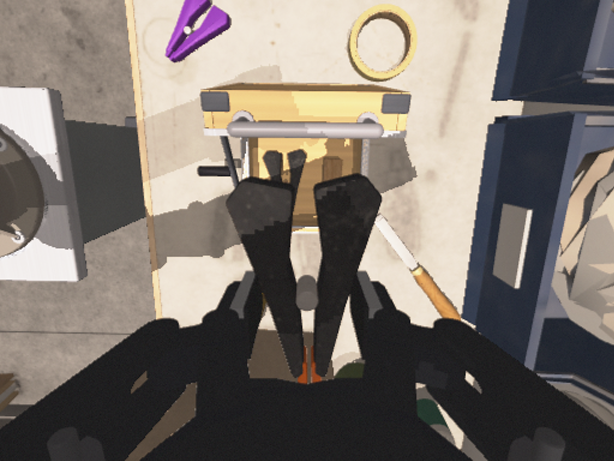

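>>> {"method": "send_rows", "body": {"motion": [{"dp": [0.002, 0.004, -0.04], "rot": [0, 0, 0], "grip": 0.02}, {"dp": [0, -0.001, -0.05], "rot": [0, 0, 0], "grip": 0.02}, {"dp": [0, -0.001, -0.05], "rot": [0, 0, 0], "grip": 0.02}, {"dp": [0, -0.001, -0.05], "rot": [0, 0, 0], "grip": 0.02}, {"dp": [0, -0.001, -0.05], "rot": [0, 0, 0], "grip": 0.02}, {"dp": [0, -0.001, -0.03], "rot": [0, 0, 0], "grip": 0.02}, {"dp": [0, 0, 0], "rot": [0, 0, 0], "grip": 0.02}]}}

```text
clock: 42.75
tcp_pos: [0.544, 0.0304, 0.0782]
orientation: [-3.098, -0.069, -0.013]
contact_force: [-0.8, 0.4, -0.3]
grip_width: 0.0431
```

>>> {"method": "send_rows", "body": {"motion": [{"dp": [0.003, -0.003, -0.025], "rot": [0, 0, 0], "grip": 0.02}, {"dp": [0, -0.002, -0.02], "rot": [0, 0, 0], "grip": 0.02}, {"dp": [0, 0, -0.01], "rot": [0, 0, 0], "grip": 0.02}, {"dp": [0, 0, 0], "rot": [0, 0, 0], "grip": 0.02}]}}

```text
clock: 43.25
tcp_pos: [0.5502, 0.029, 0.0267]
orientation: [-3.096, -0.075, -0.025]
contact_force: [0.4, 0.2, -0.3]
grip_width: 0.0424
```

>>> {"method": "send_rows", "body": {"motion": [{"dp": [-0.003, 0, -0.006], "rot": [0, 0, 0], "grip": 0.02}, {"dp": [0, 0, -0.003], "rot": [0, 0, 0], "grip": 0.02}, {"dp": [0, 0, 0], "rot": [0, 0, 0], "grip": 0.054}, {"dp": [0, 0, 0], "rot": [0, 0, 0], "grip": 0.058}, {"dp": [0, 0, 0], "rot": [0, 0, 0], "grip": 0.058}, {"dp": [0, 0, 0.03], "rot": [0, 0, 0], "grip": 0.058}, {"dp": [0, -0.003, 0.05], "rot": [0, 0, 0], "grip": 0.058}, {"dp": [0, -0.003, 0.055], "rot": [0, 0, 0], "grip": 0.058}, {"dp": [0, -0.003, 0.055], "rot": [0, 0, 0], "grip": 0.05}, {"dp": [0, -0.003, 0.055], "rot": [0, 0, 0], "grip": 0.035}, {"dp": [0, -0.003, 0.055], "rot": [0, 0, 0], "grip": 0.035}, {"dp": [0, -0.003, 0.04], "rot": [0, 0, 0], "grip": 0.035}, {"dp": [0, 0, 0], "rot": [0, 0, 0], "grip": 0.035}, {"dp": [0, 0, 0], "rot": [0, 0, 0], "grip": 0.035}]}}

```text
clock: 45.0
tcp_pos: [0.5454, 0.0115, 0.3701]
orientation: [-3.097, -0.077, -0.029]
contact_force: [0.3, 0.4, -0.2]
grip_width: 0.0348
```

Run:
```python
from h import *
grab('wrist','w12',(150,60,370,300),2.4)
o=get_obs();print(o['tcp_pos'],o['joints'])
```

```text
[0.54552913 0.0116601  0.37009892] [ 0.8307568   0.32648315 -1.18620032  1.58968273  0.2697911   1.39970774
 -0.32426019]
```

View pics/w12.png

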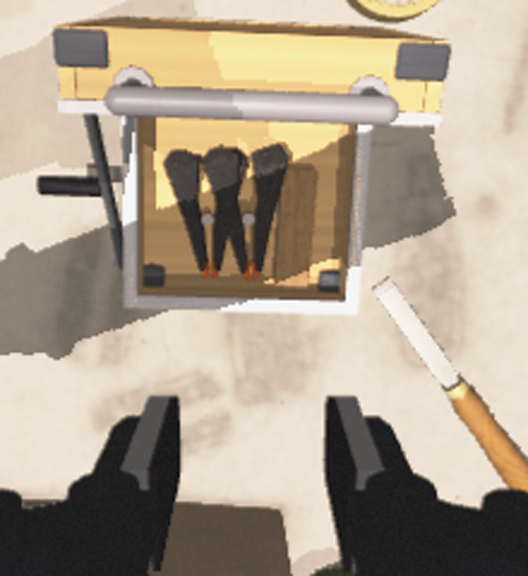

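>>> {"method": "send_rows", "body": {"motion": [{"dp": [0, 0.008, 0], "rot": [0, 0, -0.178], "grip": 0.035}, {"dp": [0, 0.008, 0], "rot": [0, 0, -0.178], "grip": 0.035}, {"dp": [0, 0.008, 0], "rot": [0, 0, -0.178], "grip": 0.035}, {"dp": [0, 0.008, 0], "rot": [0, 0, -0.178], "grip": 0.035}, {"dp": [0, 0.008, 0], "rot": [0, 0, -0.178], "grip": 0.035}, {"dp": [0, 0.008, 0], "rot": [0, 0, -0.178], "grip": 0.035}, {"dp": [0, 0.008, 0], "rot": [0, 0, -0.178], "grip": 0.035}, {"dp": [0, 0.008, 0], "rot": [0, 0, -0.178], "grip": 0.035}, {"dp": [0, 0.008, 0], "rot": [0, 0, -0.178], "grip": 0.035}, {"dp": [0, 0, 0], "rot": [0, 0, 0], "grip": 0.035}]}}

```text
clock: 46.3
tcp_pos: [0.5385, 0.0843, 0.3547]
orientation: [-2.18, 2.244, -0.038]
contact_force: [0.0, 0.5, -0.6]
grip_width: 0.0347
```

Run:
```python
from h import *
from scipy.spatial.transform import Rotation as Ro
o=get_obs(); Rt=Ro.from_rotvec(o['orientation']).as_matrix(); print(o['tcp_pos'],np.degrees(np.arctan2(Rt[1,0],Rt[0,0])),Rt[:,2].round(3),o['joints'])
```

```text
[0.53849367 0.08433604 0.35466135] -91.64917547652172 [ 0.026 -0.008 -1.   ] [ 0.46430485  0.23697642 -0.88704772  1.6309987   0.20652403  1.34304368
 -2.05157792]
```

>>> {"method": "send_rows", "body": {"motion": [{"dp": [0.002, 0.009, -0.03], "rot": [0, 0.02, 0.02], "grip": 0.035}, {"dp": [0, 0, -0.035], "rot": [0, 0, 0], "grip": 0.035}, {"dp": [0, 0, -0.015], "rot": [0, 0, 0], "grip": 0.035}, {"dp": [0, 0, 0], "rot": [0, 0, 0], "grip": 0.035}]}}

```text
clock: 46.8
tcp_pos: [0.5398, 0.0915, 0.2706]
orientation: [2.224, -2.213, 0.013]
contact_force: [-0.1, 0.8, 1.1]
grip_width: 0.0346
```

>>> {"method": "send_rows", "body": {"motion": [{"dp": [0, 0.003, -0.02], "rot": [0, 0, 0], "grip": 0.035}, {"dp": [0, 0, -0.02], "rot": [0, 0, 0], "grip": 0.035}, {"dp": [0, 0, -0.003], "rot": [0, 0, 0], "grip": 0.035}, {"dp": [0, 0, 0], "rot": [0, 0, 0], "grip": 0.02}, {"dp": [0, 0, 0], "rot": [0, 0, 0], "grip": 0.0}, {"dp": [0, 0, 0], "rot": [0, 0, 0], "grip": 0.0}, {"dp": [0, 0, 0], "rot": [0, 0, 0], "grip": 0.0}], "grip_force": 25}}

```text
clock: 47.68
tcp_pos: [0.5416, 0.0951, 0.2281]
orientation: [2.228, -2.214, 0.017]
contact_force: [0.8, 0.5, -4.0]
grip_width: 0.011
```

Held. Now I'll push the lid back to its stop and let go.

>>> {"method": "send_rows", "body": {"motion": [{"dp": [0, 0.01, 0.001], "rot": [0, 0, 0], "grip": 0.0}, {"dp": [0, 0.012, 0.0008], "rot": [0, 0, 0], "grip": 0.0}, {"dp": [0, 0.012, 0], "rot": [0, 0, 0], "grip": 0.0}, {"dp": [0, 0.01, -0.0005], "rot": [0, 0, 0], "grip": 0.0}, {"dp": [0, 0.005, -0.0005], "rot": [0, 0, 0], "grip": 0.0}, {"dp": [0, 0.002, 0], "rot": [0, 0, 0], "grip": 0.0}, {"dp": [0, 0, 0], "rot": [0, 0, 0], "grip": 0.0}]}}

```text
clock: 48.55
tcp_pos: [0.5409, 0.1487, 0.2302]
orientation: [2.226, -2.211, 0.021]
contact_force: [-2.9, 0.4, 1.8]
grip_width: 0.0107
```

>>> {"method": "send_rows", "body": {"motion": [{"dp": [0, 0, 0], "rot": [0, 0, 0], "grip": 0.03}, {"dp": [0, 0, 0], "rot": [0, 0, 0], "grip": 0.03}, {"dp": [0, 0, 0], "rot": [0, 0, 0], "grip": 0.03}, {"dp": [0, 0, 0.03], "rot": [0, 0, 0], "grip": 0.03}, {"dp": [0, 0, 0.05], "rot": [0, 0, 0], "grip": 0.03}, {"dp": [0, 0, 0.05], "rot": [0, 0, 0], "grip": 0.03}, {"dp": [-0.037, -0.033, 0], "rot": [0, 0, 0], "grip": 0.035}, {"dp": [-0.037, -0.033, 0], "rot": [0, 0, 0], "grip": 0.035}, {"dp": [-0.037, -0.033, 0], "rot": [0, 0, 0], "grip": 0.035}, {"dp": [0, 0, -0.05], "rot": [0, 0, 0], "grip": 0.035}, {"dp": [0, 0, -0.05], "rot": [0, 0, 0], "grip": 0.035}, {"dp": [0, 0, -0.05], "rot": [0, 0, 0], "grip": 0.035}, {"dp": [0, 0, -0.05], "rot": [0, 0, 0], "grip": 0.035}, {"dp": [0, 0, -0.03], "rot": [0, 0, 0], "grip": 0.035}, {"dp": [0, 0, 0], "rot": [0, 0, 0], "grip": 0.035}]}}

```text
clock: 50.42
tcp_pos: [0.4299, 0.0477, 0.131]
orientation: [-2.219, 2.212, -0.035]
contact_force: [-0.6, 0.2, 0.6]
grip_width: 0.0351
```

>>> {"method": "send_rows", "body": {"motion": [{"dp": [-0.007, 0, -0.02], "rot": [0, 0, 0], "grip": 0.035}, {"dp": [-0.001, 0, -0.02], "rot": [0, 0, 0], "grip": 0.035}, {"dp": [-0.001, 0, -0.02], "rot": [0, 0, 0], "grip": 0.035}, {"dp": [0, 0, -0.01], "rot": [0, 0, 0], "grip": 0.035}, {"dp": [0, 0, 0], "rot": [0, 0, 0], "grip": 0.035}]}}

```text
clock: 51.05
tcp_pos: [0.4277, 0.0489, 0.0663]
orientation: [-2.21, 2.207, -0.048]
contact_force: [0.5, 0.3, -0.6]
grip_width: 0.0347
```

>>> {"method": "send_rows", "body": {"motion": [{"dp": [-0.005, -0.001, -0.01], "rot": [0, 0, 0], "grip": 0.035}, {"dp": [0, 0, -0.007], "rot": [0, 0, 0], "grip": 0.035}, {"dp": [0, 0, 0], "rot": [0, 0, 0], "grip": 0.02}, {"dp": [0, 0, 0], "rot": [0, 0, 0], "grip": 0.0}, {"dp": [0, 0, 0], "rot": [0, 0, 0], "grip": 0.0}, {"dp": [0, 0, 0], "rot": [0, 0, 0], "grip": 0.0}]}}

```text
clock: 51.8
tcp_pos: [0.4239, 0.0477, 0.05]
orientation: [-2.209, 2.206, -0.053]
contact_force: [0.1, 0.4, -1.8]
grip_width: 0.013
```

Peg held. I'll fold the stay down along its arc.

>>> {"method": "send_rows", "body": {"motion": [{"dp": [0, 0.0055, -0.0059], "rot": [0, 0, 0], "grip": 0.0}, {"dp": [0, 0.0048, -0.0064], "rot": [0, 0, 0], "grip": 0.0}, {"dp": [0, 0.0042, -0.0068], "rot": [0, 0, 0], "grip": 0.0}, {"dp": [0, 0.0035, -0.0072], "rot": [0, 0, 0], "grip": 0.0}, {"dp": [0, 0.0027, -0.0075], "rot": [0, 0, 0], "grip": 0.0}, {"dp": [0, 0.002, -0.0078], "rot": [0, 0, 0], "grip": 0.0}, {"dp": [0, 0.0012, -0.0079], "rot": [0, 0, 0], "grip": 0.0}, {"dp": [0, 0, 0], "rot": [0, 0, 0], "grip": 0.0}]}}

```text
clock: 52.8
tcp_pos: [0.4235, 0.0693, -0.0038]
orientation: [-2.21, 2.213, -0.057]
contact_force: [1.4, -4.2, -0.3]
grip_width: 0.0131
```

>>> {"method": "send_rows", "body": {"motion": [{"dp": [0, 0.0003, -0.007], "rot": [0, 0, 0], "grip": 0.0}, {"dp": [0, 0, -0.005], "rot": [0, 0, 0], "grip": 0.0}, {"dp": [0, 0, -0.001], "rot": [0, 0, 0], "grip": 0.0}, {"dp": [0, 0, 0], "rot": [0, 0, 0], "grip": 0.0}]}}

```text
clock: 53.3
tcp_pos: [0.4247, 0.0693, -0.0149]
orientation: [-2.21, 2.213, -0.066]
contact_force: [-3.9, -5.1, 10.3]
grip_width: 0.0128
```

>>> {"method": "send_rows", "body": {"motion": [{"dp": [0, 0, 0], "rot": [0, 0, 0], "grip": 0.035}, {"dp": [0, 0, 0], "rot": [0, 0, 0], "grip": 0.035}, {"dp": [0, 0, 0], "rot": [0, 0, 0], "grip": 0.035}, {"dp": [0, 0, 0.04], "rot": [0, 0, 0], "grip": 0.035}, {"dp": [0, 0, 0.055], "rot": [0, 0, 0], "grip": 0.035}, {"dp": [0, 0, 0.055], "rot": [0, 0, 0], "grip": 0.035}, {"dp": [0, 0, 0.055], "rot": [0, 0, 0], "grip": 0.035}, {"dp": [0, 0, 0.055], "rot": [0, 0, 0], "grip": 0.035}, {"dp": [0, 0, 0.055], "rot": [0, 0, 0], "grip": 0.035}, {"dp": [0, 0, 0.055], "rot": [0.03, 0.03, 0], "grip": 0.035}, {"dp": [0.04, 0.025, 0], "rot": [0, 0, 0], "grip": 0.035}, {"dp": [0.04, 0.025, 0], "rot": [0, 0, 0], "grip": 0.035}, {"dp": [0.037, 0.025, 0], "rot": [0, 0, 0], "grip": 0.035}, {"dp": [0, 0, 0], "rot": [0, 0, 0], "grip": 0.035}]}}

```text
clock: 55.05
tcp_pos: [0.5441, 0.1523, 0.3657]
orientation: [-2.202, 2.209, 0.005]
contact_force: [-0.1, -0.9, 0.4]
grip_width: 0.0353
```

Run:
```python
from h import *
grab('wrist','w13',None,1.2)
o=get_obs(); print(o['tcp_pos'])
for X in [(.54,.147,.268),(.42,.0705,.03)]: print(w2px('w13',X)*1.2)
```

```text
[0.54313317 0.151404   0.36608829]
[313.55052717 224.8269442 ]
[357.93888204 257.00618991]
```

View pics/w13.png

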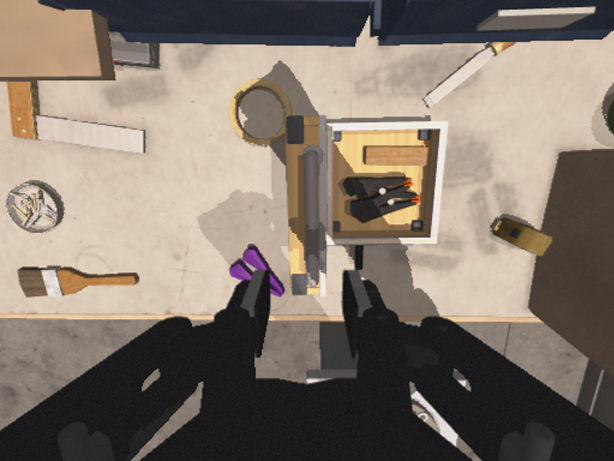

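>>> {"method": "send_rows", "body": {"motion": [{"dp": [-0.002, -0.003, -0.04], "rot": [0, 0, 0], "grip": 0.035}, {"dp": [0, 0, -0.04], "rot": [0, 0, 0], "grip": 0.035}, {"dp": [0, 0, -0.02], "rot": [0, 0, 0], "grip": 0.035}, {"dp": [0, 0, 0], "rot": [0, 0, 0], "grip": 0.035}]}}

```text
clock: 55.6
tcp_pos: [0.5384, 0.146, 0.2644]
orientation: [-2.201, 2.212, -0.003]
contact_force: [0.9, -0.4, 0.6]
grip_width: 0.0349
```

>>> {"method": "send_rows", "body": {"motion": [{"dp": [0.001, 0.001, -0.02], "rot": [0, 0, 0], "grip": 0.035}, {"dp": [0.001, 0, -0.016], "rot": [0, 0, 0], "grip": 0.035}, {"dp": [0, 0, 0], "rot": [0, 0, 0], "grip": 0.02}, {"dp": [0, 0, 0], "rot": [0, 0, 0], "grip": 0.0}, {"dp": [0, 0, 0], "rot": [0, 0, 0], "grip": 0.0}, {"dp": [0, 0, 0], "rot": [0, 0, 0], "grip": 0.0}]}}

```text
clock: 56.35
tcp_pos: [0.5412, 0.1473, 0.2287]
orientation: [-2.199, 2.209, -0.007]
contact_force: [-0.0, 0.7, -2.8]
grip_width: 0.0108
```

>>> {"method": "send_rows", "body": {"motion": [{"dp": [0, -0.021, 0.0012], "rot": [0, 0, 0], "grip": 0.0}, {"dp": [0, -0.021, -0.0009], "rot": [0, 0, 0], "grip": 0.0}, {"dp": [0, -0.0208, -0.003], "rot": [0, 0, 0], "grip": 0.0}, {"dp": [0, -0.0204, -0.0051], "rot": [0, 0, 0], "grip": 0.0}, {"dp": [0, -0.0198, -0.0071], "rot": [0, 0, 0], "grip": 0.0}, {"dp": [0, -0.019, -0.009], "rot": [0, 0, 0], "grip": 0.0}, {"dp": [0, -0.018, -0.0109], "rot": [0, 0, 0], "grip": 0.0}, {"dp": [0, -0.0168, -0.0126], "rot": [0, 0, 0], "grip": 0.0}, {"dp": [0, 0, 0], "rot": [0, 0, 0], "grip": 0.0}]}}

```text
clock: 57.48
tcp_pos: [0.5438, -0.0138, 0.1794]
orientation: [-2.195, 2.201, -0.008]
contact_force: [1.6, -0.1, -3.0]
grip_width: 0.0103
```

>>> {"method": "send_rows", "body": {"motion": [{"dp": [0, -0.0151, -0.0147], "rot": [0, 0, 0], "grip": 0.0}, {"dp": [0, -0.0135, -0.0161], "rot": [0, 0, 0], "grip": 0.0}, {"dp": [0, -0.0119, -0.0173], "rot": [0, 0, 0], "grip": 0.0}, {"dp": [0, -0.0101, -0.0184], "rot": [0, 0, 0], "grip": 0.0}, {"dp": [0, -0.0082, -0.0193], "rot": [0, 0, 0], "grip": 0.0}, {"dp": [0, -0.0062, -0.0201], "rot": [0, 0, 0], "grip": 0.0}, {"dp": [0, -0.003, -0.015], "rot": [0, 0, 0], "grip": 0.0}, {"dp": [0, 0, 0], "rot": [0, 0, 0], "grip": 0.0}]}}

```text
clock: 58.48
tcp_pos: [0.5449, -0.0816, 0.0478]
orientation: [-2.194, 2.191, -0.001]
contact_force: [3.5, 0.7, -3.0]
grip_width: 0.0102
```

>>> {"method": "send_rows", "body": {"motion": [{"dp": [0, -0.0012, -0.01], "rot": [0, 0, 0], "grip": 0.0}, {"dp": [0, -0.0003, -0.007], "rot": [0, 0, 0], "grip": 0.0}, {"dp": [0, 0, -0.004], "rot": [0, 0, 0], "grip": 0.0}, {"dp": [0, 0, 0], "rot": [0, 0, 0], "grip": 0.0}]}}

```text
clock: 58.98
tcp_pos: [0.5485, -0.0823, 0.0336]
orientation: [-2.197, 2.188, -0.015]
contact_force: [0.9, 2.8, -4.2]
grip_width: 0.0107
```

>>> {"method": "send_rows", "body": {"motion": [{"dp": [0, 0, -0.004], "rot": [0, 0, 0], "grip": 0.0}, {"dp": [0, 0, -0.004], "rot": [0, 0, 0], "grip": 0.0}, {"dp": [0, 0, 0], "rot": [0, 0, 0], "grip": 0.0}]}}

```text
clock: 59.35
tcp_pos: [0.5498, -0.0825, 0.0317]
orientation: [-2.201, 2.19, -0.026]
contact_force: [1.2, 3.1, -4.6]
grip_width: 0.0104
```

>>> {"method": "send_rows", "body": {"motion": [{"dp": [0, 0, 0], "rot": [0, 0, 0], "grip": 0.03}, {"dp": [0, 0, 0], "rot": [0, 0, 0], "grip": 0.03}, {"dp": [0, 0, 0], "rot": [0, 0, 0], "grip": 0.03}, {"dp": [0, 0, 0.03], "rot": [0, 0, 0], "grip": 0.03}, {"dp": [0, 0, 0.05], "rot": [0, 0, 0], "grip": 0.03}, {"dp": [0, 0, 0.05], "rot": [0, 0, 0], "grip": 0.03}, {"dp": [0, 0, 0.05], "rot": [0, 0, 0], "grip": 0.03}, {"dp": [0, -0.03, 0.05], "rot": [0, 0, 0], "grip": 0.03}, {"dp": [0, -0.05, 0.05], "rot": [0, 0, 0], "grip": 0.03}, {"dp": [0, -0.05, 0.03], "rot": [0, 0, 0], "grip": 0.03}, {"dp": [0, -0.05, 0], "rot": [0, 0, 0], "grip": 0.03}, {"dp": [0, 0, 0], "rot": [0, 0, 0], "grip": 0.03}]}}

```text
clock: 60.85
tcp_pos: [0.5435, -0.2675, 0.3409]
orientation: [-2.203, 2.2, -0.02]
contact_force: [-0.2, 1.1, -0.8]
grip_width: 0.0303
```

Run:
```python
from h import *
print(get_obs()['tcp_pos'],get_obs()['contact_force'])
grab('side','s14',(190,150,340,260),4); grab('top','t14',(140,120,340,270),4)
a=cv2.imread('pics/s14.png');b=cv2.imread('pics/t14.png')
im=np.hstack([cv2.resize(a,(400,293)),cv2.resize(b,(400,300))[:293]]); cv2.imwrite('pics/c14.png',im)
for n in('side0','s14'):
  print(n,[w2px(n,X).round(1).tolist() for X in [(.543,-.0855,.07),(.633,-.0425,.096),(.4535,-.045,.096),(.42,.0705,.03)]])
# compare start and now around case
for x,y,c in(('side0','s14',(215,180,315,250)),('top0','t14',(235,150,325,240))):
  A,B=[cv2.imread(f'pics/{q}_raw.png')[c[1]:c[3],c[0]:c[2]].astype(int) for q in(x,y)]; print(x,np.abs(A-B).mean(),(np.abs(A-B).max(2)>40).mean())
```

```text
[ 0.5435329  -0.26750281  0.34089233] [-0.21411724  1.13246574 -0.76198983]
side0 [[277.4, 252.1], [310.8, 227.5], [237.8, 236.1], [221.6, 221.8]]
s14 [[277.4, 252.1], [310.8, 227.5], [237.8, 236.1], [221.6, 221.8]]
side0 21.155761904761906 0.109
top0 5.0820576131687245 0.0
```

View pics/c14.png

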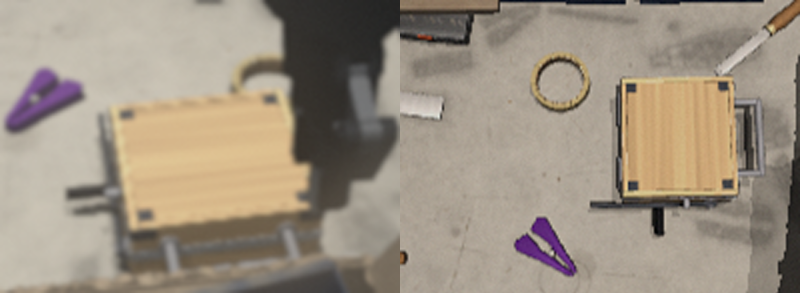

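The lid and stay look the same as in the starting top view, the hand is clear and no clamp or block is left on the bench, so I'm handing in.

```bash
python3 -c "
from h import *
print(hand_in())"
```

```text
the job is handed in; nothing more can be done
None
```

I opened the case and propped the lid on its raised stay. The wooden block and both black spring clamps then went inside. After that I put the lid back to its stop, folded the stay down, closed the lid and handed the job in at about 61 s; `hand_in` gives no verdict.

**Last checks**
- **Case:** in the top view, the case area matches the starting picture, with no pixel differing clearly. I read this as lid shut and stay folded.
- **Parts:** all three were seen lying inside before I closed the lid. The last picture shows none left in the bench area it covers.
- **Bystanders:** the masking tape and the purple clamp stand where they were. The tape measure stood in place in the last wrist picture before closing and was never touched.
- **Hand:** it is well clear of everything.

**What disagreed**
- **Fingertips:** they worked about 3 cm behind the stated TCP, so the first grip closed on nothing above the handle bar. I corrected the depth for every later grasp.
- **Closing force:** when I pressed the lid down at the end, the force reading did not show a clear stop. That the lid is shut rests on the hand height stopping where a shut lid puts it and on the top picture. The side picture did not confirm it, because the arm hid part of the case.

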